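# Seat the sprung flask cradle on the vacuum casting table and hold the flask pressed down

## Robot

A 7-joint arm with a two-finger parallel gripper is mounted at the origin on the work surface. World frame = base frame: x ahead of the robot, y to its left, z up, the work surface at z = 0. Lengths are in mm, angles in degrees, forces in N, time in s.
With the tool pointing down it reaches from about 425 to 875 mm from the base axis. Payload 4.7 kg.
Tool frame: the origin (TCP) lies midway between the tips of the shut fingers; the grasp point (between the pads) lies 19 mm behind it; x points along the fingers, z is the direction in which the jaws open and shut, and the axes are right-handed (so a half turn about x gives the same grasp; the last joint's range is limited). The gripper opens to 87 mm and grips with 3 to 60 N. Pads are 19 mm wide; open, the fingers measure 117 mm over their backs; the gripper's body (75 mm by 190 mm) begins 51 mm behind the grasp point.
Start: joints at [77.355, 18.392, -4.016, 83.108, 1.295, 78.541, -3.26], TCP at [151.199, -632.19, 222.587] pointing down, gripper open.
Joint ranges: [-163.93, 163.93], [-17.29, 119.83], [-79.2, 71.16], [3.27, 140.29], [-89.18, 269.18], [5.43, 117.66], [-154.24, 154.24]. Speed limits (degrees/s): [147.25, 147.25, 180, 180, 180, 180, 180].

## Interface

Orientations are given as a 3x3 rotation matrix whose columns are the frame's x, y, z axes.
In Python, from rig import read_state, grab_frame, hand_in gives the robot as it stands.
- The arm moves only by the tool jog_arm, never from a script. Its argument "plan" is a list of rows, each a list of 3 entries, a list of its own where there are three numbers: the shift along the tool's x, y, z scaled (see below), then the turn, a rotation vector about the tool's x, y, z scaled (see below), then the closure, from -1 (fully open) to 1 (shut), so that 0 is half open. A call has 1 to 20 rows; each row is the pose to reach, as a shift and turn from the pose measured when the call began, along the tool's axes at that moment; what a row does not reach only later rows make up. The controller multiplies each number of a shift by 0.3 m and each number of a turn by pi/2 rad. A row lasts 1/10 s, in which the tool goes at most 50 mm and 8.59 degrees, less where a joint would pass 70% of its speed; a pose out of reach is approached as far as the arm can. A call with a number of a shift or a turn outside -1 to 1 is refused whole. A call with a gripper value outside its range is refused whole. The fingers move at their own pace and stop on an object; "newtons" is the grip in N (left out, the last holds). Time passes only in rows, so rows that repeat a pose let the fingers close. It gives the time, the measured TCP pose, the force and the opening at its end, in the units of the state.
- read_state(): the state, without advancing time (a new reading comes with each control period).
- grab_frame(name): name is "side" or "top" or "wrist"; returns a dict with "color" (384x512x3 uint8, red, green, blue), "fx", "fy", "cx", "cy" (pixels), "dist" ([k1, k2, p1, p2, k3] as OpenCV has them; the pictures are not rectified), "rvec" (rotation vector, rad) and "tvec" (3), from world to camera coordinates, as OpenCV has them. Camera axes: x right, y down, z forward; pixel columns grow to the right and rows downward; lengths in mm; the calibration is good to about 2 mm. A picture is of the moment at which its call begins. There is no depth.
- hand_in(): hands the job in, once; it reports no verdict.
The state is a dict: "time": time; "joints": joint angles; "qd": joint speeds; "tau": joint torques, N m; "position": TCP position; "tcp_rot": TCP orientation; "wrist_force": force on the tool from outside, world axes, zero at the start; "wrist_torque": the same for the moment, N m; "grip_width": opening from 0.0 (shut) to 1.0 (fully open).
Only numpy, scipy, OpenCV 4.12 (cv2) and the standard library are available. Lean on these libraries where they do the work, as an engineer would, in place of code of your own. Each camera call takes 0.05 s, during which the arm holds its last target.

## Task

Get the vacuum casting table ready for its leak test: set the sprung flask cradle on the table's two pegs, flush on the deck, and let go of it; then stand the tall narrow flask upright in the cradle's ring (set it in, do not drop it: the plaster in it is brittle) and press it straight down until the spring is fully compressed. Finish while still holding the flask pressed down like that, gripper on it and the cradle still flush on its pegs, and leave everything else on the bench as it is.

Things in the scene. Friction and masses are not known exactly. Their poses are not given: they have to be found in the camera images.
- cradle: Flask cradle, loose, aluminium, 0.37 kg. Foot plate 136 (x) by 64 (y) by 8 mm thick, with two 11 mm holes on its x axis, 52 mm either side of the centre. On it a round cup, 60 mm outer diameter, 8 to 36 mm above the underside (grip it, closing along y); in the cup the sprung ring. 58 mm tall in all. Origin: centre of the underside, z up. Ends alike: it fits the pegs either way round.
- spring_ring (a joint): How far the cradle's sprung ring is pressed down into the cup, in m: 0 fully up (as at the start), 0.012 at its stop. The spring holds it up with 7 N at 0, so that the flask's weight alone does not sink it, and with 15.4 N at the stop.
- ring_floor (a point): Centre of the ring's flat rubber-faced floor, on which the flask's foot stands; moves with the ring. It lies 50 mm above the cradle's underside when the ring is up. Around it stands a lip 8 mm high, 48.6 mm inner and 54 mm outer diameter.
- flask: The tall narrow casting flask, loose: a plain steel tube filled with plaster, 45 mm diameter, 90 mm tall, foot bevelled by 2 mm, about 0.32 kg (may be 0.26 to 0.42). Stands upright on the bench, shallow pouring cone up. Origin: centre of the underside, z up.
- peg_seat (a point): Centre of the fixed casting table's deck, on its surface 60 mm over the bench, midway between the pegs; z up. Pegs on this frame's x axis, 52 mm either side: steel, 8 mm diameter, 16 mm high, top 5 mm tapered. The table: grey housing 200 by 200 mm, black rubber-faced deck on top; a sloping gauge panel, lower than the deck, reaches 50 mm farther on its -x side.
- wide_flask: The short wide flask, 62 mm diameter, 66 mm tall, loose; too wide for the ring, not to be used. Origin: centre of the underside.
- crucible: White ceramic crucible, 68 mm wide, 36 mm tall. Leave alone. Origin: centre of the underside.
- flux_jar: Small jar, 48 mm diameter, 62 mm tall. Leave alone. Origin: centre of the underside.
- file: Flat file, 250 mm long, 22 mm high, lying near the robot on its left. Leave alone.
- mandrel: Tapered steel ring mandrel, 270 mm long, 24 mm thick, lying near the robot on its right. Leave alone.
Mind the look-alikes: they are no part of the job. Of the things that look like the cradle, take the one that is farthest from the robot's base at the start.

How it is judged (in metres and radians):
On the way, in this order (a step that is already met when the one before it is completed fails the run):
1. the cradle sits flush on the two pegs and has been let go (horizontal distance between cradle and peg_seat below 0.004 m and z of cradle in the frame of peg_seat below 0.0025 m and angle between cradle's own z axis and vertical below 0.04 rad and angle between the x axis of cradle and the x axis of peg_seat, either way round below 0.07 rad and contact force between the fingers and cradle below 0.3 N), for 0.2 s.
2. the narrow flask stands upright in the ring of the seated cradle (horizontal distance between cradle and peg_seat below 0.004 m and z of cradle in the frame of peg_seat below 0.0025 m and angle between cradle's own z axis and vertical below 0.04 rad and angle between the x axis of cradle and the x axis of peg_seat, either way round below 0.07 rad and horizontal distance between flask and ring_floor below 0.005 m and z of flask in the frame of ring_floor between -0.003 and 0.003 m and angle between flask's own z axis and vertical below 0.06 rad), for 0.1 s.
At the end, for the whole second after the job is handed in: Cradle flush on the pegs (2.5 mm, centred within 4 mm, 0.07 rad), untouched; narrow flask upright (0.06 rad) on the ring floor (3 mm, centred within 5 mm), ring pressed down at least 9.5 of 12 mm with over 9 N, fingers on the flask with over 4 N, at rest, through the last second (all of step 2 and contact force between the fingers and cradle below 0.3 N and value of joint spring_ring above 0.0095 m and contact force between flask and cradle above 9 N and contact force between the fingers and flask above 4 N and linear speed of flask below 0.02 m/s); the arm keeps its last pose, push and grip.
It fails at once if the flask was dropped (moving faster than 0.4 m/s with nothing of the gripper on it) (linear speed of flask above 0.4 m/s and contact force between the fingers and flask below 0.1 N).
It fails at once if the flask was tipped over (over 0.7 rad) (angle between flask's own z axis and vertical above 0.7 rad).
It fails at once if something else on the bench was disturbed (moved over 30 mm) (distance of any of wide_flask, crucible, flux_jar, file, mandrel from where it was at the start of the episode above 0.03 m).
It also fails if it takes over 70 s, if anything falls off the work surface, if the arm or the gripper's body presses on something with over 40 N, if the wrist force passes 120 N, or if a joint passes its speed limit or range.

## Working session

There is one attempt and no reset: what is moved stays moved. The work goes in short steps, Python scripts to look and compute and a tool call to move; the robot and the scene stay as the last step left them, time stands still between calls to the robot, and variables do not carry over. Pictures are saved under pics/ and viewed, and the job is handed in when it is done.

Besides the shell and the picture viewer there is one more tool, called after "Request:" by a JSON object that holds its "op" and its "data", one argument or row to a line. jog_arm: Moves the arm, as the interface text tells. Shifts and turns lie within -1 to 1; 1 stands for 0.3 m of shift or pi/2 rad of turn. Its arguments: {"type":"object","properties":{"plan":{"type":"array","items":{"type":"array"}},"newtons":{"type":"number"}},"required":["plan"]}

```bash
ls; mkdir -p pics; cat > h.py <<'E'
import numpy as np,cv2
from rig import read_state,grab_frame,hand_in
def snap(n,f,s=1.5):
    d=grab_frame(n); im=cv2.cvtColor(d['color'],cv2.COLOR_RGB2BGR); cv2.imwrite(f'pics/{f}_raw.png',im)
    np.save(f'pics/{f}.npy',d,allow_pickle=True)
    cv2.imwrite(f'pics/{f}.png',cv2.resize(im,None,fx=s,fy=s,interpolation=cv2.INTER_CUBIC)); return d
def load(f): return np.load(f'pics/{f}.npy',allow_pickle=True).item()
def cam(d):
    K=np.array([[d['fx'],0,d['cx']],[0,d['fy'],d['cy']],[0,0,1.]]);R=cv2.Rodrigues(np.array(d['rvec'],float))[0];t=np.array(d['tvec'],float)
    return K,R,t,np.array(d['dist'],float)
def ray(d,px):
    K,R,t,D=cam(d); p=cv2.undistortPoints(np.array(px,float).reshape(-1,1,2),K,D).reshape(-1,2)
    v=np.c_[p,np.ones(len(p))]@R; return -R.T@t,v
def onz(d,px,z):
    c,v=ray(d,px); return c+v*((z-c[2])/v[:,2])[:,None]
def proj(d,P):
    K,R,t,D=cam(d); return cv2.projectPoints(np.array(P,float).reshape(-1,3),R,t,K,D)[0].reshape(-1,2)
E
python3 - <<'E'
from h import *
s=read_state(); print(s)
for n in('side','top','wrist'):
    d=snap(n,n+'0'); K,R,t,D=cam(d); print(n,-R.T@t,R[2],d['fx'])
E
```

```text
pics
{'time': 0.0, 'joints': array([77.3551372 , 18.43881439, -4.01516288, 83.17511119,  1.29622099,
       78.53964205, -3.25934206]), 'qd': array([ 0.0103609 ,  0.02888696, -0.07244762, -0.09149394,  0.02988377,
       -0.03336037,  0.00200804]), 'tau': array([ 2.00162447e-05, -4.91295218e+01, -4.04400984e-01, -3.12524092e+01,
       -6.40396331e-02,  4.37348220e-02,  2.22692161e-04]), 'position': array([ 151.02968215, -631.64668493,  221.4624063 ]), 'tcp_rot': array([[-5.58848594e-04,  9.72552248e-01,  2.32683934e-01],
       [ 1.80910057e-03,  2.32684573e-01, -9.72550573e-01],
       [-9.99998207e-01, -1.22559883e-04, -1.88948027e-03]]), 'wrist_force': array([ 0.27145871,  0.63666325, -0.17775151]), 'wrist_torque': array([0.02499789, 0.04275636, 0.00754015]), 'grip_width': 1.0001671551335494}
side [-78.7598994  584.49291487 988.57425589] [ 0.45675032 -0.50757193 -0.73058188] 401.856570606742
top [ 321.37578628  -76.58435657 1006.34159643] [ 0.15257441  0.01498395 -0.98817839] 373.32527700593715
wrist [ 219.44019481 -614.20669529  383.28839194] [-0.24974764 -0.05892935 -0.96651614] 268.2241593160209
```

View pics/side0.png

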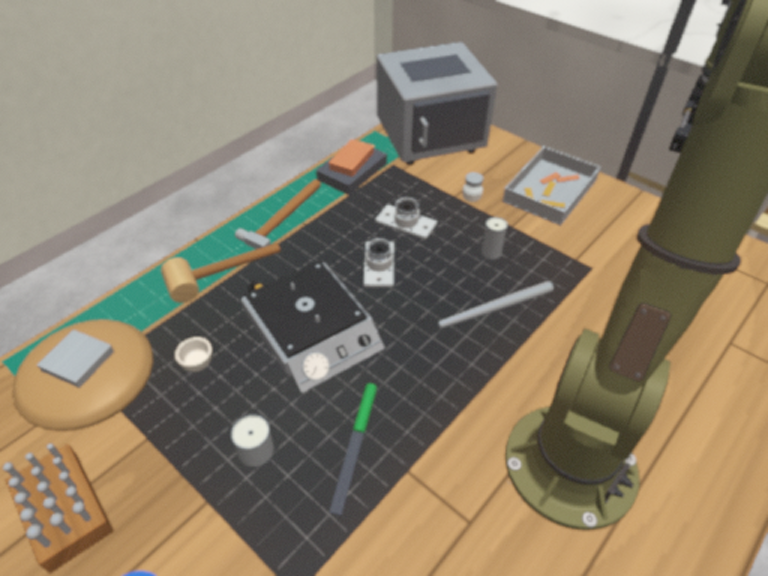

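View pics/top0.png

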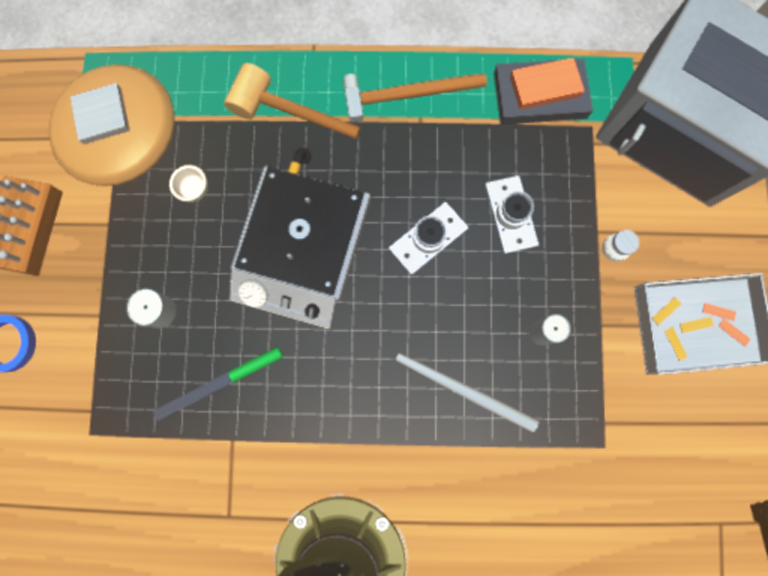

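View pics/wrist0.png

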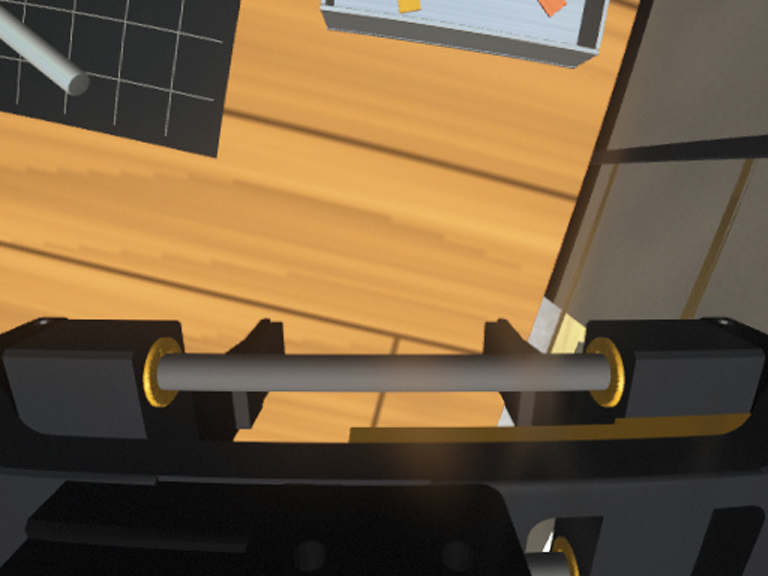

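```bash
python3 - <<'E'
from h import *
im=cv2.imread('pics/top0_raw.png')
def crop(x0,y0,x1,y1,f,s):
    cv2.imwrite('pics/'+f,cv2.resize(im[y0:y1,x0:x1],None,fx=s,fy=s,interpolation=cv2.INTER_CUBIC))
crop(250,105,410,240,'c1.png',5); crop(140,95,260,225,'c2.png',4.5)
d=load('top0')
for n,p,z in [('A',(428/1.5,232/1.5),58),('B',(516/1.5,207/1.5),58),('flask',(556/1.5,328/1.5),90),('wide',(145/1.5,307/1.5),66),('jar',(626/1.5,240/1.5),62),('seat',(300/1.5,229/1.5),60)]:
    P=onz(d,[p],z)[0]; print(n,P.round(1),np.hypot(*P[:2]).round(1))
E
```

```text
A [ 568.9 -142.8   58. ] 586.6
B [ 617.  -297.4   58. ] 684.9
flask [ 402.3 -352.1   90. ] 534.6
wide [427.6 342.6  66. ] 548.0
jar [ 560.3 -488.8   62. ] 743.5
seat [570.4  80.6  60. ] 576.0
```

View pics/c1.png

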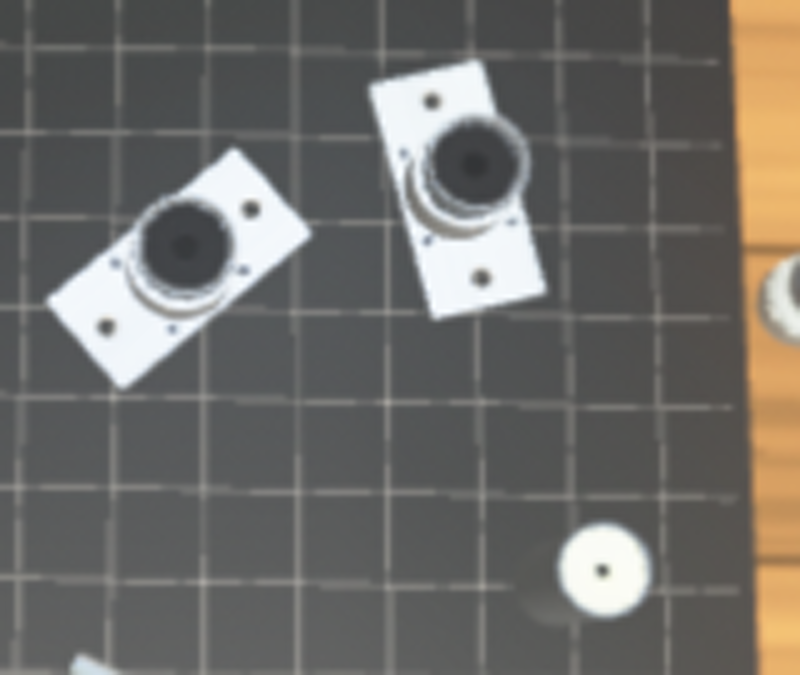

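View pics/c2.png

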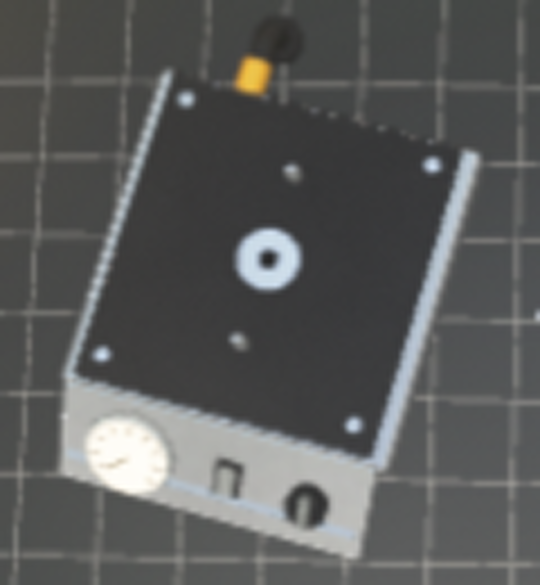

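```bash
cat >> h.py <<'E'
def blobc(g,x,y,r,dark):
    # weighted centroid in a window, dark or bright
    x0,y0=int(round(x))-r,int(round(y))-r
    w=g[y0:y0+2*r+1,x0:x0+2*r+1].astype(float)
    bg=np.median(np.r_[w[0],w[-1],w[:,0],w[:,-1]])
    m=np.clip((bg-w) if dark else (w-bg),0,None); m[m<0.3*m.max()]=0
    yy,xx=np.mgrid[0:2*r+1,0:2*r+1]
    return np.array([x0+(m*xx).sum()/m.sum(),y0+(m*yy).sum()/m.sum()])
def big(g,thr,box):
    x0,y0,x1,y1=box; m=np.zeros_like(g); m[y0:y1,x0:x1]=(g[y0:y1,x0:x1]>thr)*255
    c=max(cv2.findContours(m,cv2.RETR_EXTERNAL,cv2.CHAIN_APPROX_NONE)[0],key=cv2.contourArea); return c
E
python3 - <<'E'
from h import *
d=load('top0'); g=cv2.imread('pics/top0_raw.png',0)
f=lambda x,y,x0,y0,s:((x+.5)/s-.5+x0,(y+.5)/s-.5+y0)
h=[blobc(g,*f(432,101,250,105,5),3,1),blobc(g,*f(481,278,250,105,5),3,1)]
H=onz(d,h,6); print('holes',h,H.round(1),H.mean(0),np.linalg.norm(H[0]-H[1]),np.degrees(np.arctan2(*(H[0]-H[1])[1::-1])))
ps=[blobc(g,*f(292,172,140,95,4.5),3,0),blobc(g,*f(238,341,140,95,4.5),3,0)]
P=onz(d,ps,75); print('pegs',ps,P.round(1),P.mean(0),np.linalg.norm(P[0]-P[1]),np.degrees(np.arctan2(*(P[0]-P[1])[1::-1])))
sc=[blobc(g,*f(x,y,140,95,4.5),3,0) for x,y in((186,99),(433,165),(102,354),(353,425))]
S=onz(d,sc,61); print('screws',S.round(1),S.mean(0))
c=big(g,130,(180,140,220,166)); print('ring',cv2.fitEllipse(c),onz(d,[cv2.fitEllipse(c)[0]],60))
# flask
c=big(g,150,(350,195,390,240)); e=cv2.fitEllipse(c); print('flask',e,onz(d,[e[0]],90))
# plate corners B
c=big(g,170,(318,110,365,175)); q=cv2.approxPolyDP(cv2.convexHull(c),3,True).reshape(-1,2);print(q)
# side
cv2.imwrite('pics/s1.png',cv2.resize(cv2.imread('pics/side0_raw.png')[115:265,155:355],None,fx=4,fy=4,interpolation=cv2.INTER_CUBIC))
ds=load('side0'); print('proj side: holes,pegs,flask', proj(ds,np.r_[H,P,onz(d,[e[0]],90)]).round(1))
E
```

```text
holes [array([335.95107632, 124.86007828]), array([345.7660626 , 160.20263591])] [[ 670.9 -287.7    6. ]
 [ 569.8 -313.     6. ]] [ 620.38273859 -300.3461481     6.        ] 104.22157825392742 14.008852333261752
pegs [array([204.48443337, 132.6014944 ]), array([192.46950355, 170.14609929])] [[620.4  68.7  75. ]
 [520.1  95.5  75. ]] [570.24759963  82.08535792  75.        ] 103.74995532926818 -14.955307659115336
screws [[668.8 136.2  61. ]
 [629.5 -11.3  61. ]
 [513.8 177.   61. ]
 [474.6  29.5  61. ]] [571.67491587  82.87226186  61.        ]
ring ((199.2412567138672, 152.02362060546875), (12.437753677368164, 13.371597290039062), 80.19929504394531) [[572.09011865  82.634019    60.        ]]
flask ((370.4501953125, 218.54978942871094), (17.14943504333496, 18.05054473876953), 135.0) [[ 402.53823739 -351.5508053    90.        ]]
[[345 117]
 [358 163]
 [337 168]
 [324 122]]
proj side: holes,pegs,flask [[257.6 142.3]
 [283.  151. ]
 [194.5 188.5]
 [211.  210. ]
 [330.6 148.5]]
```

View pics/s1.png

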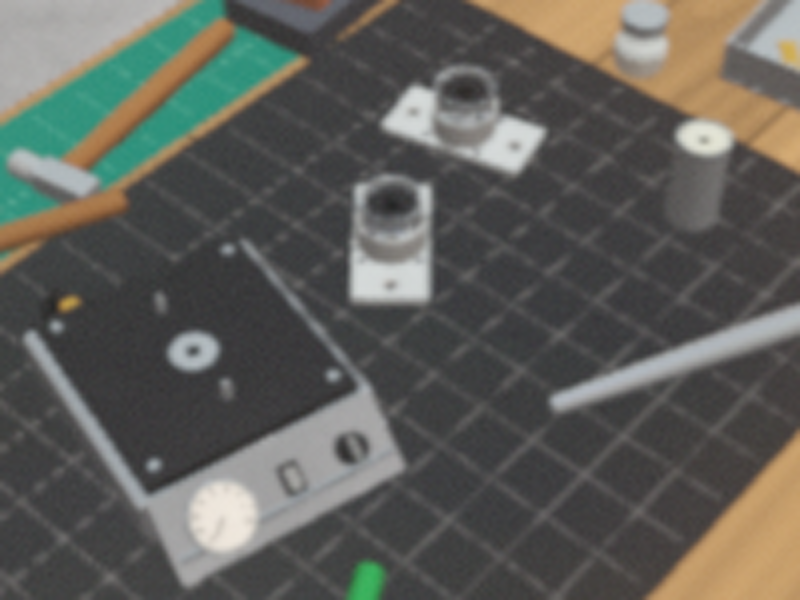

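Two things look like the cradle. One is at top px (286,155), 587 mm from the base. The other is at (344,138), 685 mm from the base. The crop shows they are identical, so the second is the one meant, being the farthest. The narrow flask is the small white disc at (370,218). The wide one is at (97,205). I'm moving to view the cradle with the wrist camera.

Request:
{"op": "jog_arm", "data": {
  "plan": [
    [[0, 0.1, -0.05], [0, 0, 0], -1],
    [[0, 0.22, -0.11], [0, 0, 0], -1],
    [[0, 0.36, -0.18], [0, 0, 0], -1],
    [[0, 0.5, -0.25], [0, 0, 0], -1],
    [[0, 0.62, -0.31], [0, 0, 0], -1],
    [[0, 0.72, -0.354], [0, 0, 0], -1],
    [[0, 0.84, -0.413], [0, 0, 0], -1],
    [[0, 0.93, -0.46], [0, 0, 0], -1],
    [[0, 0.98, -0.48], [0, 0, 0], -1],
    [[0, 0.98, -0.48], [0, 0, 0], -1]
  ]
}}

```text
time: 1.15
position: [405.5, -421.5, 221.8]
tcp_rot: [[0.0, 0.971, 0.237], [0.002, 0.237, -0.971], [-1.0, 0.001, -0.002]]
wrist_force: [0.0, -1.2, 0.2]
grip_width: 0.999
```

Request:
{"op": "jog_arm", "data": {
  "plan": [
    [[0, 0.1, -0.05], [0, 0, 0], -1],
    [[0, 0.22, -0.11], [0, 0, 0], -1],
    [[0, 0.34, -0.17], [0, 0, 0], -1],
    [[0, 0.42, -0.21], [0, 0, 0], -1],
    [[0, 0.46, -0.23], [0, 0, 0], -1],
    [[0, 0.46, -0.23], [0, 0, 0], -1],
    [[0, 0.46, -0.23], [0, 0, 0], -1]
  ]
}}

```text
time: 1.85
position: [521.4, -324.3, 221.7]
tcp_rot: [[-0.002, 0.972, 0.234], [0.001, 0.234, -0.972], [-1.0, -0.001, -0.001]]
wrist_force: [-0.3, -0.6, -0.6]
grip_width: 1.003
```

```bash
cat >> h.py <<'E'
def go(p,yaw):
    # tool pointing down, tool z (jaw) axis at azimuth yaw deg
    s=read_state(); R=s['tcp_rot']; a=np.radians(yaw); z=np.array([np.cos(a),np.sin(a),0]); x=np.array([0,0,-1.]); T=np.c_[x,np.cross(z,x),z]
    sh=R.T@(np.array(p)-s['position'])/300; rv=cv2.Rodrigues(R.T@T)[0].ravel()/(np.pi/2)
    print('t',round(s['time'],2),'pos',s['position'].round(1),'yaw',np.degrees(np.arctan2(R[1,2],R[0,2])).round(2),'F',s['wrist_force'].round(2),'w',round(s['grip_width'],3)); print('shift',sh.round(4),'turn',rv.round(4))
E
python3 - <<'E'
from h import *
go([620.4,-300.3,150],-76)
snap('wrist','w1')
E
```

```text
t 1.85 pos [ 521.4 -324.3  221.7] yaw -76.46 F [-0.27 -0.6  -0.59] w 1.003
shift [ 2.384e-01  3.398e-01 -2.000e-04] turn [-0.0051 -0.0008  0.0008]
```

View pics/w1.png

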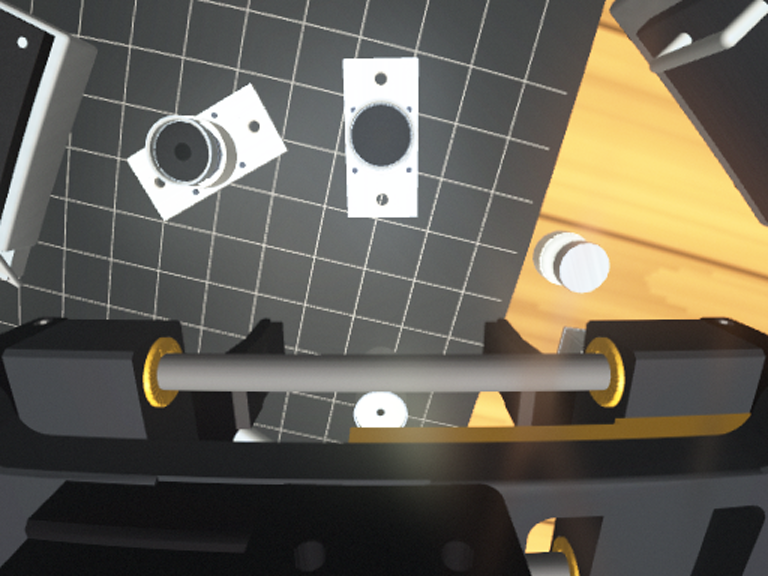

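```bash
python3 - <<'E'
from h import *
d=load('w1'); g=cv2.imread('pics/w1_raw.png',0)
h=[blobc(g,254,52.5,6,1),blobc(g,254.5,132.5,6,1)]
for z in(4,8):
    H=onz(d,h,z); print(h,H.round(1),H.mean(0).round(1),np.linalg.norm(H[0]-H[1]),np.degrees(np.arctan2(*(H[0]-H[1])[1::-1])))
c=big(g,200,(215,30,290,150)); r=cv2.minAreaRect(c); print(r); B=onz(d,cv2.boxPoints(r),8); print(B.round(1),B.mean(0).round(1))
c=big(g,190,(232,257,275,284)); print('flask',cv2.fitEllipse(c),onz(d,[(253.7,274.7)],90), cv2.boundingRect(c))
s=read_state();print(proj(d,s['position']))
E
```

```text
[array([253.43575344,  52.10108303]), array([254.57750818, 132.61679184])] [[ 670.3 -284.4    4. ]
 [ 569.2 -310.2    4. ]] [ 619.7 -297.3    4. ] 104.31767868463176 14.35449993612476
[array([253.43575344,  52.10108303]), array([254.57750818, 132.61679184])] [[ 669.4 -284.6    8. ]
 [ 569.4 -310.2    8. ]] [ 619.4 -297.4    8. ] 103.21754534562092 14.354499936124757
((253.0214385986328, 91.8509292602539), (50.787925720214844, 108.31553649902344), 0.7440592646598816)
[[ 543.  -277.     8. ]
 [ 679.3 -249.1    8. ]
 [ 693.8 -312.7    8. ]
 [ 558.7 -345.9    8. ]] [ 618.7 -296.2    8. ]
flask ((253.3397674560547, 273.029052734375), (23.744535446166992, 37.143951416015625), 90.53214263916016) [[ 404.98414376 -348.92622569   90.        ]] (236, 261, 36, 23)
[[257.5451944 229.7768675]]
```

```bash
python3 - <<'E'
from h import *
go([619.6,-298,75],-75.65)
E
```

```text
t 1.9 pos [ 521.2 -324.6  221.7] yaw -76.51 F [-0.19 -0.83 -0.74] w 0.999
shift [ 0.4888  0.3402 -0.009 ] turn [-0.0095 -0.0008  0.0007]
```

Request:
{"op": "jog_arm", "data": {
  "plan": [
    [[0.04, 0.1, -0.009], [-0.005, 0, 0], -1],
    [[0.1, 0.22, -0.009], [-0.0095, -0.0008, 0.0007], -1],
    [[0.2, 0.3, -0.009], [-0.0095, -0.0008, 0.0007], -1],
    [[0.3, 0.33, -0.009], [-0.0095, -0.0008, 0.0007], -1],
    [[0.4, 0.34, -0.009], [-0.0095, -0.0008, 0.0007], -1],
    [[0.46, 0.34, -0.009], [-0.0095, -0.0008, 0.0007], -1],
    [[0.4888, 0.3402, -0.009], [-0.0095, -0.0008, 0.0007], -1],
    [[0.4888, 0.3402, -0.009], [-0.0095, -0.0008, 0.0007], -1],
    [[0.4888, 0.3402, -0.009], [-0.0095, -0.0008, 0.0007], -1],
    [[0.4888, 0.3402, -0.009], [-0.0095, -0.0008, 0.0007], -1]
  ]
}}

```text
time: 2.9
position: [620.3, -298.9, 76.9]
tcp_rot: [[0.002, 0.969, 0.247], [-0.002, 0.247, -0.969], [-1.0, 0.002, 0.002]]
wrist_force: [-0.8, -0.1, 0.7]
grip_width: 0.999
```

```bash
python3 - <<'E'
from h import *
go([619.6,-298,13],-75.65)
snap('wrist','w2')
E
```

```text
t 2.9 pos [ 620.3 -298.9   76.9] yaw -75.7 F [-0.79 -0.06  0.72] w 0.999
shift [ 0.2129 -0.002  -0.0041] turn [-0.0005  0.0014 -0.0013]
```

View pics/w2.png

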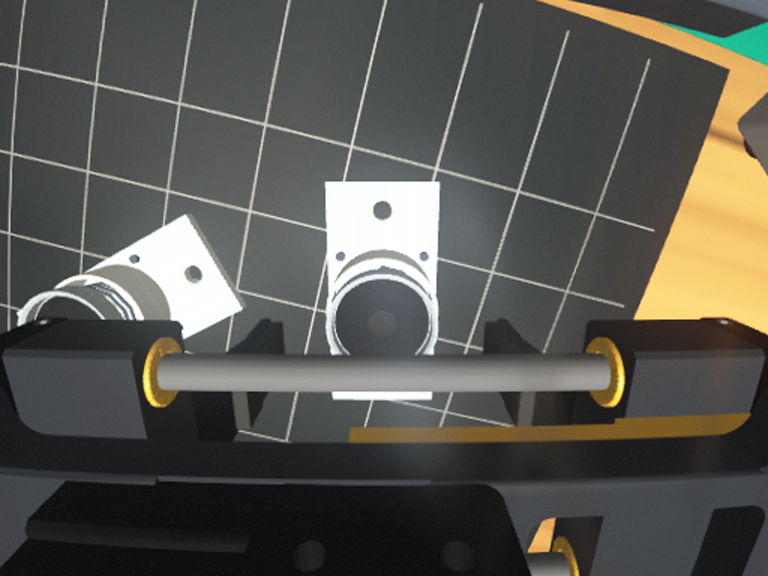

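Request:
{"op": "jog_arm", "data": {
  "plan": [
    [[0.05, 0, -0.003], [0, 0, 0], -1],
    [[0.1, 0, -0.003], [0, 0, 0], -1],
    [[0.15, 0, -0.003], [0, 0, 0], -1],
    [[0.19, 0, -0.003], [0, 0, 0], -1],
    [[0.21, 0, -0.003], [0, 0, 0], -1],
    [[0.21, 0, -0.003], [0, 0, 0], -1],
    [[0.21, 0, -0.003], [0, 0, 0], -1]
  ]
}}

```text
time: 3.65
position: [620.5, -298.0, 13.9]
tcp_rot: [[0.003, 0.969, 0.247], [-0.001, 0.247, -0.969], [-1.0, 0.002, 0.002]]
wrist_force: [-0.3, 0.4, 0.6]
grip_width: 0.995
```

Request:
{"op": "jog_arm", "data": {
  "plan": [
    [[0, 0, 0], [0, 0, 0], -0.4],
    [[0, 0, 0], [0, 0, 0], 0],
    [[0, 0, 0], [0, 0, 0], 0.4],
    [[0, 0, 0], [0, 0, 0], 1],
    [[0, 0, 0], [0, 0, 0], 1],
    [[0, 0, 0], [0, 0, 0], 1],
    [[0, 0, 0], [0, 0, 0], 1],
    [[0, 0, 0], [0, 0, 0], 1]
  ],
  "newtons": 25
}}

```text
time: 4.45
position: [620.7, -298.1, 14.1]
tcp_rot: [[0.003, 0.969, 0.247], [-0.002, 0.247, -0.969], [-1.0, 0.002, 0.002]]
wrist_force: [-0.1, -0.0, 1.2]
grip_width: 0.683
```

```bash
python3 - <<'E'
from h import *
go([619.6,-298,113],-75.65)
E
```

```text
t 4.45 pos [ 620.7 -298.1   14.1] yaw -75.68 F [-0.13 -0.03  1.17] w 0.683
shift [-0.3295 -0.0026 -0.0005] turn [-0.0003  0.0015 -0.0016]
```

Request:
{"op": "jog_arm", "data": {
  "plan": [
    [[-0.03, 0, 0], [0, 0, 0], 1],
    [[-0.1, 0, 0], [0, 0, 0], 1],
    [[-0.2, 0, 0], [0, 0, 0], 1],
    [[-0.3, 0, 0], [0, 0, 0], 1],
    [[-0.4, 0, 0], [0, 0, 0], 1],
    [[-0.47, 0, 0], [0, 0, 0], 1],
    [[-0.5, 0, 0], [0, 0, 0], 1],
    [[-0.5, 0, 0], [0, 0, 0], 1]
  ]
}}

```text
time: 5.25
position: [620.6, -297.9, 165.1]
tcp_rot: [[0.004, 0.969, 0.247], [-0.002, 0.247, -0.969], [-1.0, 0.004, 0.003]]
wrist_force: [0.8, -0.1, -4.4]
grip_width: 0.679
```

```bash
python3 - <<'E'
from h import *
go([571.5,82.5,165],-105)
print(read_state()['joints'])
snap('wrist','w3')
E
```

```text
t 5.25 pos [ 620.6 -297.9  165.1] yaw -75.68 F [ 0.76 -0.1  -4.42] w 0.679
shift [-0.0033  0.155  -1.2691] turn [ 0.3258  0.0016 -0.0029]
[ 39.18854049  26.01548759 -21.61994571  80.98251428   9.70161265
  74.53589614 -58.65577562]
```

View pics/w3.png

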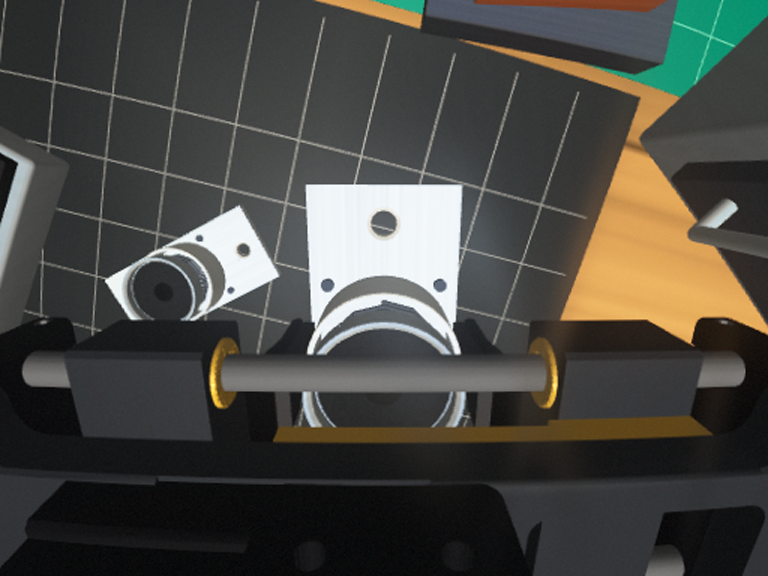

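```bash
python3 - <<'E'
from h import *
d=load('w3'); g=cv2.imread('pics/w3_raw.png',0); s=read_state()
h=blobc(g,256,149,11,1); H=onz(d,[h],s['position'][2]-6)[0]
R=s['tcp_rot']; print(h,H,R.T@(H-s['position']))
# plate edges
gg=g.astype(float)
for y in(130,140,165,175):
    r=gg[y]; L=[x+ (170-r[x])/(r[x+1]-r[x]) for x in range(195,230) if r[x]<170<=r[x+1]]; Q=[x+(r[x]-170)/(r[x]-r[x+1]) for x in range(285,315) if r[x]>=170>r[x+1]]
    E=[onz(d,[(v,y)],s['position'][2]-6)[0] for v in(L[-1],Q[0])]; print(y,L,Q,[(R.T@(e-s['position'])).round(2) for e in E])
E
```

```text
[255.46324734 148.38038004] [ 670.41705607 -284.02952649  157.5070925 ] [ 6.09241867 52.33020644 -0.72275113]
130 [np.float64(203.56462585034015)] [np.float64(307.44642857142856)] [array([  6.05,  63.79, -32.97]), array([ 6.17, 63.81, 31.61])]
140 [np.float64(203.9625)] [np.float64(307.1650485436893)] [array([  6.04,  57.63, -32.99]), array([ 6.16, 57.64, 31.71])]
165 [np.float64(204.90804597701148)] [np.float64(306.1), np.float64(308.4166666666667)] [array([  6.01,  41.78, -33.09]), array([ 6.14, 41.76, 31.76])]
175 [np.float64(205.52)] [np.float64(305.4428571428571)] [array([  6.  ,  35.24, -32.99]), array([ 6.12, 35.22, 31.64])]
```

```bash
python3 - <<'E'
from h import *
go([533,-90,210],-90)
E
```

```text
t 5.3 pos [ 619.9 -297.7  163.5] yaw -75.67 F [ 0.07 -0.15 -5.06] w 0.685
shift [-0.1566 -0.109  -0.7421] turn [ 0.1592  0.0011 -0.0013]
```

Request:
{"op": "jog_arm", "data": {
  "plan": [
    [[-0.02, -0.01, -0.06], [0.02, 0, 0], 1],
    [[-0.05, -0.02, -0.16], [0.04, 0, 0], 1],
    [[-0.08, -0.04, -0.28], [0.07, 0, 0], 1],
    [[-0.12, -0.06, -0.4], [0.1, 0, 0], 1],
    [[-0.15, -0.08, -0.52], [0.13, 0, 0], 1],
    [[-0.157, -0.1, -0.63], [0.15, 0.001, -0.001], 1],
    [[-0.157, -0.109, -0.71], [0.159, 0.001, -0.001], 1],
    [[-0.157, -0.109, -0.742], [0.159, 0.001, -0.001], 1],
    [[-0.157, -0.109, -0.742], [0.159, 0.001, -0.001], 1]
  ]
}}

```text
time: 6.2
position: [532.3, -88.8, 209.0]
tcp_rot: [[-0.001, 1.0, 0.003], [0.0, 0.003, -1.0], [-1.0, -0.001, -0.0]]
wrist_force: [0.2, 0.3, -3.9]
grip_width: 0.684
```

```bash
python3 - <<'E'
from h import *
go([446,116,220],-105)
print(read_state()['joints'])
E
```

```text
t 6.2 pos [532.3 -88.8 209. ] yaw -89.83 F [ 0.19  0.26 -3.92] w 0.684
shift [-0.0361 -0.2858 -0.6834] turn [ 1.686e-01 -1.000e-04  9.000e-04]
[ 31.37377462   6.94643937 -26.61158094  99.1321227    3.20906811
  74.75226828 -85.74375284]
```

Request:
{"op": "jog_arm", "data": {
  "plan": [
    [[-0.01, -0.02, -0.06], [0.02, 0, 0], 1],
    [[-0.02, -0.06, -0.16], [0.04, 0, 0], 1],
    [[-0.036, -0.11, -0.27], [0.07, 0, 0], 1],
    [[-0.036, -0.16, -0.38], [0.1, 0, 0], 1],
    [[-0.036, -0.2, -0.49], [0.13, 0, 0], 1],
    [[-0.036, -0.25, -0.59], [0.15, 0, 0], 1],
    [[-0.036, -0.28, -0.66], [0.168, 0, 0.001], 1],
    [[-0.036, -0.286, -0.683], [0.168, 0, 0.001], 1],
    [[-0.036, -0.286, -0.683], [0.168, 0, 0.001], 1],
    [[-0.036, -0.286, -0.683], [0.168, 0, 0.001], 1]
  ]
}}

```text
time: 7.2
position: [446.9, 113.8, 219.7]
tcp_rot: [[0.0, 0.966, -0.26], [-0.0, -0.26, -0.966], [-1.0, 0.0, 0.0]]
wrist_force: [-0.1, -0.5, -3.8]
grip_width: 0.685
```

```bash
python3 - <<'E'
from h import *
go([571.5,82.5,105],-105)
print(read_state()['joints'])
snap('wrist','w4')
E
```

```text
t 7.2 pos [446.9 113.8 219.7] yaw -105.07 F [-0.11 -0.51 -3.79] w 0.685
shift [ 0.3825  0.428  -0.0073] turn [-0.0008  0.0002 -0.0001]
[  21.35315389   -4.03539056  -36.85807333  107.70837791   -2.47739014
   75.53478583 -119.88609374]
```

View pics/w4.png

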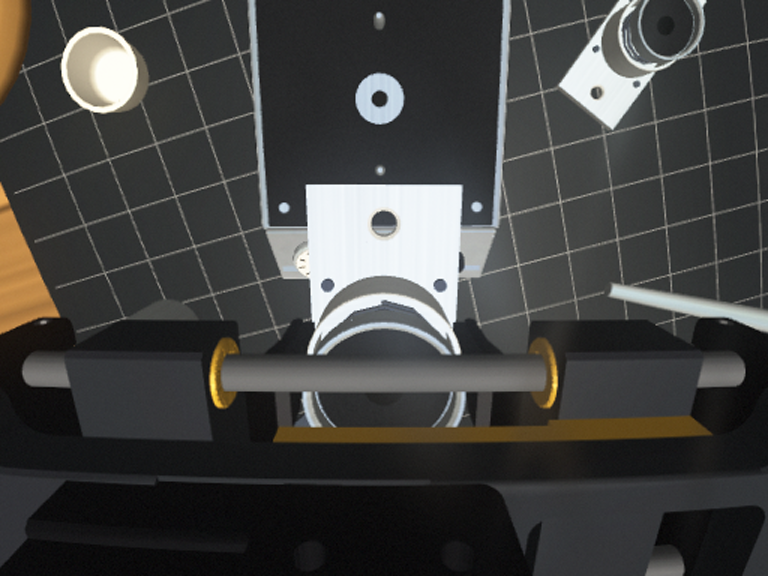

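```bash
python3 - <<'E'
from h import *
d=load('w4'); im=cv2.imread('pics/w4_raw.png'); g=im[:,:,1]; s=read_state(); R=s['tcp_rot']
cv2.imwrite('pics/w4c.png',np.hstack([cv2.resize(im[0:30,238:268],None,fx=12,fy=12,interpolation=cv2.INTER_CUBIC),cv2.resize(im[98:128,238:268],None,fx=12,fy=12,interpolation=cv2.INTER_CUBIC)]))
T=lambda P:(R.T@(P-s['position'])).round(2)
n=blobc(g,253.2,113,6,0); f=blobc(g,252.5,12.5,8,0)
ring=cv2.fitEllipse(big(g,110,(235,45,272,86)))[0]
sc=[blobc(g,189,138,5,0),blobc(g,317.5,138,5,0)]
print('near',n,T(onz(d,[n],76)[0]),'far(mid-height)',f,T(onz(d,[f],69)[0]),'ring',ring,T(onz(d,[ring],60)[0]),'screws',[T(onz(d,[v],61)[0]) for v in sc])
print('tcp depth world z',s['position'])
# predicted view of pegs if centre (571.5,82.5)
E
```

```text
near [253.07805596 113.31958763] [143.67  74.53  -3.93] far(mid-height) [252.56149949  12.14002026] [150.66 179.    -4.47] ring (252.70074462890625, 65.42833709716797) [159.67 127.09  -4.44] screws [array([158.67,  46.56, -80.08]), array([158.69,  47.41,  71.93])]
tcp depth world z [446.81954568 113.76495211 219.68693609]
```

View pics/w4c.png

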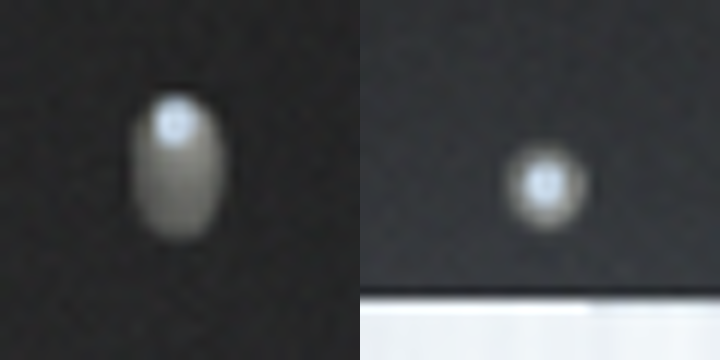

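Request:
{"op": "jog_arm", "data": {
  "plan": [
    [[0.02, 0.05, -0.001], [0, 0, 0], 1],
    [[0.06, 0.14, -0.004], [0, 0, 0], 1],
    [[0.11, 0.24, -0.008], [0, 0, 0], 1],
    [[0.18, 0.34, -0.0117], [0, 0, 0], 1],
    [[0.26, 0.4, -0.0117], [0, 0, 0], 1],
    [[0.33, 0.4223, -0.0117], [0, 0, 0], 1],
    [[0.38, 0.4223, -0.0117], [0, 0, 0], 1],
    [[0.399, 0.4223, -0.0117], [0, 0, 0], 1],
    [[0.399, 0.4223, -0.0117], [0, 0, 0], 1],
    [[0.399, 0.4223, -0.0117], [0, 0, 0], 1]
  ]
}}

```text
time: 8.25
position: [570.4, 84.3, 101.1]
tcp_rot: [[0.001, 0.966, -0.26], [-0.0, -0.26, -0.966], [-1.0, 0.002, -0.0]]
wrist_force: [0.5, -0.1, -3.5]
grip_width: 0.684
```

```bash
python3 - <<'E'
from h import *
go([570.1,84.2,100],-105)
snap('wrist','w5'); d=snap('side','s5');snap('top','t5')
im=cv2.imread('pics/w5_raw.png'); cv2.imwrite('pics/w5c.png',cv2.resize(im[115:240,190:325],None,fx=5,fy=5,interpolation=cv2.INTER_CUBIC))
im=cv2.imread('pics/s5_raw.png'); cv2.imwrite('pics/s5c.png',cv2.resize(im[140:260,140:280],None,fx=5,fy=5,interpolation=cv2.INTER_CUBIC))
E
```

```text
t 8.25 pos [570.4  84.3 101.1] yaw -105.09 F [ 0.51 -0.08 -3.5 ] w 0.684
shift [ 0.0036 -0.001   0.0005] turn [-0.001  -0.0001 -0.001 ]
```

View pics/w5c.png

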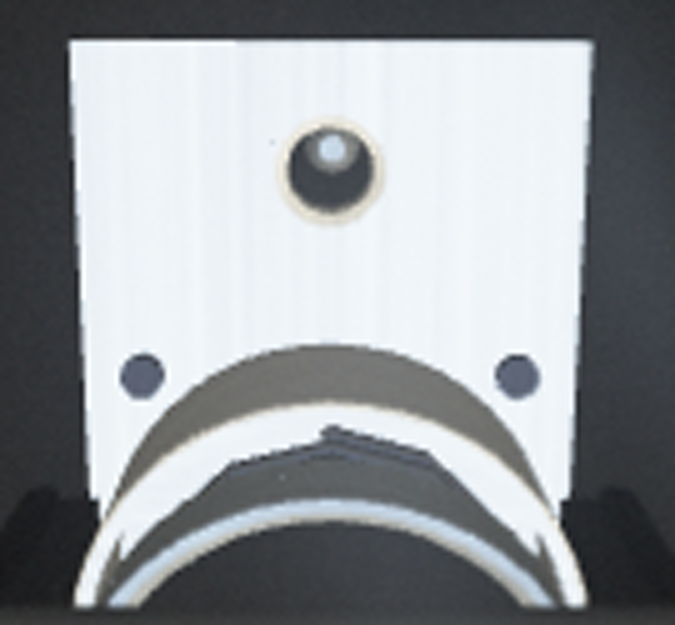

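View pics/s5c.png

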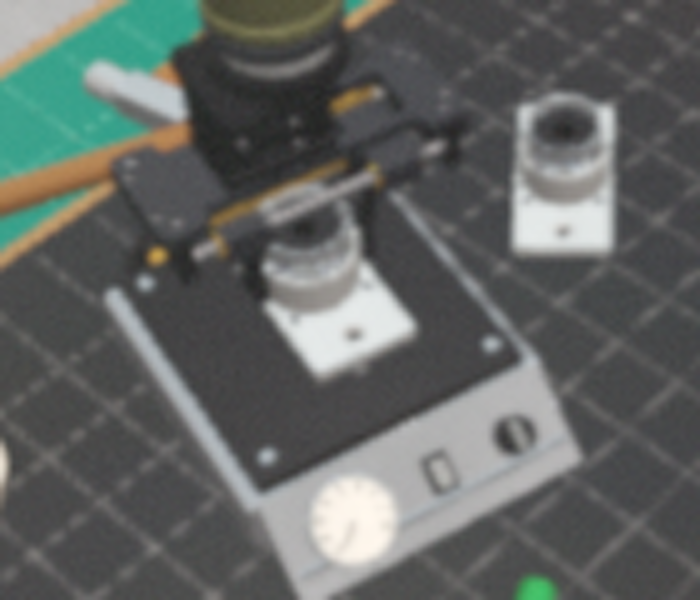

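```bash
python3 - <<'E'
from h import *
d=load('w5'); s=read_state(); R=s['tcp_rot']
f=lambda x,y:[((x+.5)/5-.5+190,(y+.5)/5-.5+115)]
T=lambda P:(R.T@(P-s['position'])).round(2)
z=s['position'][2]
print(T(onz(d,f(331,170),z-6)[0]),T(onz(d,f(332,150),76)[0]), z)
K,Rr,t,D=cam(d);C=-Rr.T@t;print(T(C))
E
```

```text
[ 6.12 50.78 -1.03] [25.5  51.36 -0.85] 101.38143303010266
[-161.36   69.7    -1.44]
```

Request:
{"op": "jog_arm", "data": {
  "plan": [
    [[0, 0.0017, 0.0013], [-0.0033, 0, 0], 1],
    [[0.015, 0.0017, 0.0013], [-0.0033, 0, 0], 1],
    [[0.03, 0.0017, 0.0013], [-0.0033, 0, 0], 1],
    [[0.045, 0.0017, 0.0013], [-0.0033, 0, 0], 1],
    [[0.06, 0.0017, 0.0013], [-0.0033, 0, 0], 1],
    [[0.063, 0.0017, 0.0013], [-0.0033, 0, 0], 1],
    [[0.063, 0.0017, 0.0013], [-0.0033, 0, 0], 1]
  ]
}}

```text
time: 9.1
position: [570.9, 83.8, 82.1]
tcp_rot: [[0.002, 0.967, -0.255], [-0.0, -0.255, -0.967], [-1.0, 0.002, -0.0]]
wrist_force: [-0.4, -0.5, -4.6]
grip_width: 0.683
```

```bash
python3 - <<'E'
from h import *
go([570.1,84.2,74],-105.3)
snap('wrist','w6')
im=cv2.imread('pics/w6_raw.png'); cv2.imwrite('pics/w6c.png',cv2.resize(im[115:240,190:325],None,fx=5,fy=5,interpolation=cv2.INTER_CUBIC))
E
```

```text
t 9.1 pos [570.9  83.8  82.1] yaw -104.78 F [-0.42 -0.46 -4.64] w 0.683
shift [ 0.0268 -0.003  -0.0006] turn [ 0.0057 -0.0001 -0.001 ]
```

View pics/w6c.png

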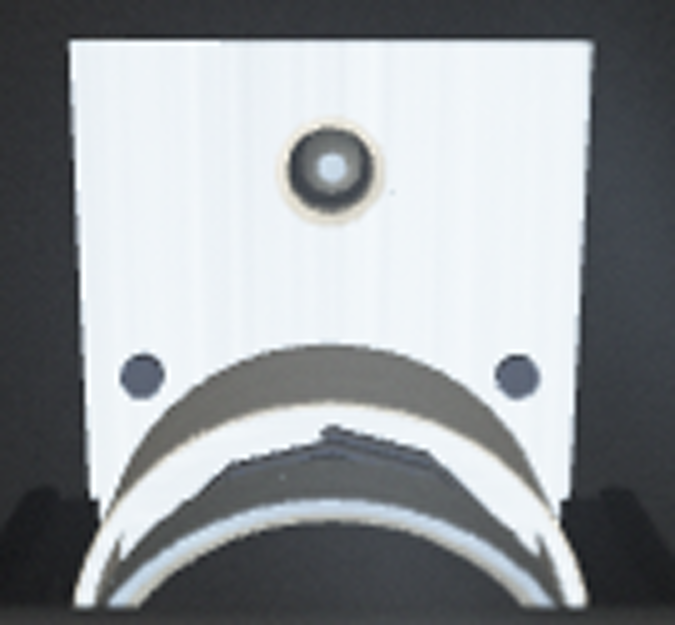

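Request:
{"op": "jog_arm", "data": {
  "plan": [
    [[0.008, 0, 0], [0, 0, 0], 1],
    [[0.016, 0, 0], [0, 0, 0], 1],
    [[0.022, 0, 0], [0, 0, 0], 1],
    [[0.026, 0, 0], [0, 0, 0], 1],
    [[0.028, 0, 0], [0, 0, 0], 1],
    [[0.028, 0, 0], [0, 0, 0], 1],
    [[0.028, 0, 0], [0, 0, 0], 1]
  ]
}}

```text
time: 9.85
position: [571.1, 83.8, 74.2]
tcp_rot: [[0.002, 0.967, -0.255], [-0.001, -0.255, -0.967], [-1.0, 0.002, -0.0]]
wrist_force: [-1.5, -0.7, -1.5]
grip_width: 0.68
```

Request:
{"op": "jog_arm", "data": {
  "plan": [
    [[0.004, 0, 0], [0, 0, 0], 1],
    [[0.006, 0, 0], [0, 0, 0], 1],
    [[0.006, 0, 0], [0, 0, 0], 1]
  ]
}}

```text
time: 10.15
position: [571.1, 83.9, 74.1]
tcp_rot: [[0.002, 0.967, -0.255], [-0.001, -0.255, -0.967], [-1.0, 0.002, 0.001]]
wrist_force: [-5.1, -0.7, 9.4]
grip_width: 0.683
```

Request:
{"op": "jog_arm", "data": {
  "plan": [
    [[-0.003, 0, 0], [0, 0, 0], 1],
    [[-0.003, 0, 0], [0, 0, 0], 0.1],
    [[-0.003, 0, 0], [0, 0, 0], -0.4],
    [[-0.003, 0, 0], [0, 0, 0], -1],
    [[-0.003, 0, 0], [0, 0, 0], -1],
    [[-0.003, 0, 0], [0, 0, 0], -1],
    [[-0.003, 0, 0], [0, 0, 0], -1],
    [[-0.003, 0, 0], [0, 0, 0], -1]
  ]
}}

```text
time: 10.95
position: [571.2, 83.9, 75.0]
tcp_rot: [[0.002, 0.967, -0.255], [-0.001, -0.255, -0.967], [-1.0, 0.003, 0.001]]
wrist_force: [-0.1, 0.7, -0.9]
grip_width: 0.979
```

Request:
{"op": "jog_arm", "data": {
  "plan": [
    [[-0.02, 0, 0], [0, 0, 0], -1],
    [[-0.06, 0, 0], [0, 0, 0], -1],
    [[-0.14, 0, 0], [0, 0, 0], -1],
    [[-0.24, 0, 0], [0, 0, 0], -1],
    [[-0.33, 0, 0], [0, 0, 0], -1],
    [[-0.4, 0, 0], [0, 0, 0], -1],
    [[-0.43, 0, 0], [0, 0, 0], -1],
    [[-0.43, 0, 0], [0, 0, 0], -1]
  ]
}}

```text
time: 11.75
position: [571.8, 84.3, 206.0]
tcp_rot: [[0.006, 0.967, -0.255], [-0.001, -0.255, -0.967], [-1.0, 0.006, -0.0]]
wrist_force: [-0.2, -0.1, -0.6]
grip_width: 0.999
```

```bash
python3 - <<'E'
from h import *
go([480,-200,200],-76)
snap('wrist','w7'); d=snap('side','s7')
im=cv2.imread('pics/s7_raw.png'); cv2.imwrite('pics/s7c.png',cv2.resize(im[140:260,140:280],None,fx=5,fy=5,interpolation=cv2.INTER_CUBIC))
E
```

```text
t 11.75 pos [571.8  84.3 206. ] yaw -104.78 F [-0.23 -0.05 -0.62] w 0.999
shift [ 0.0195 -0.0543  0.9945] turn [-0.3198  0.0009 -0.0036]
```

View pics/s7c.png

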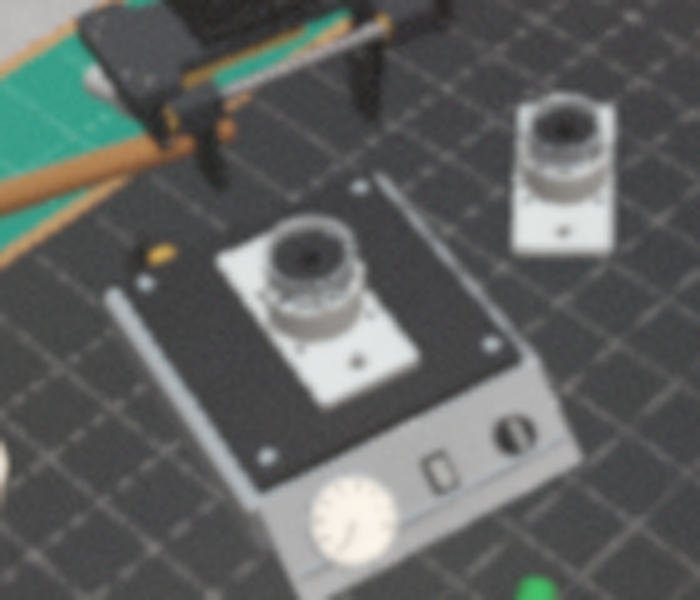

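View pics/w7.png

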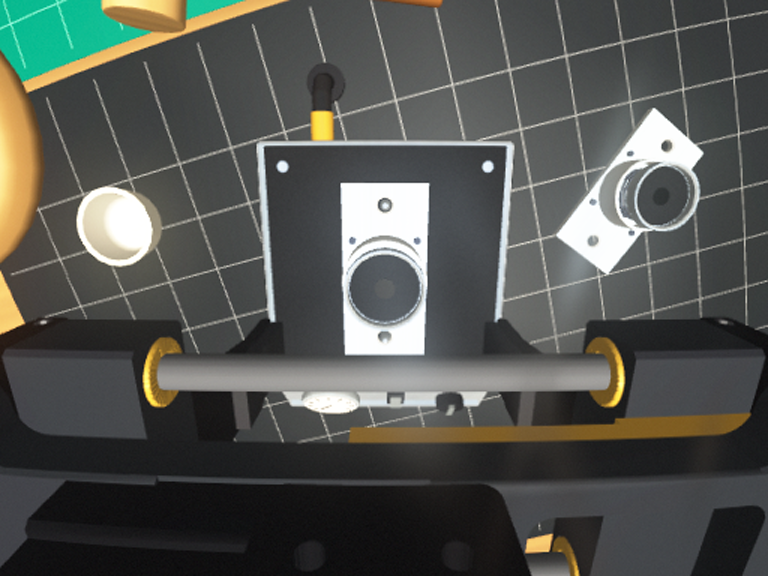

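```bash
python3 - <<'E'
from h import *
go([460,-150,205],-90)
E
```

```text
t 11.85 pos [570.5  83.9 203.4] yaw -104.78 F [ 0.63  0.6  -1.08] w 1.001
shift [-0.0047 -0.1571  0.8478] turn [-0.1642  0.0009 -0.0009]
```

Request:
{"op": "jog_arm", "data": {
  "plan": [
    [[-0.005, -0.01, 0.06], [-0.02, 0, 0], -1],
    [[-0.005, -0.03, 0.16], [-0.05, 0, 0], -1],
    [[-0.005, -0.05, 0.3], [-0.08, 0, 0], -1],
    [[-0.005, -0.08, 0.44], [-0.11, 0, 0], -1],
    [[-0.005, -0.11, 0.58], [-0.14, 0, 0], -1],
    [[-0.005, -0.13, 0.7], [-0.164, 0.001, -0.001], -1],
    [[-0.005, -0.15, 0.8], [-0.164, 0.001, -0.001], -1],
    [[-0.005, -0.157, 0.848], [-0.164, 0.001, -0.001], -1],
    [[-0.005, -0.157, 0.848], [-0.164, 0.001, -0.001], -1]
  ]
}}

```text
time: 12.75
position: [458.0, -152.4, 203.6]
tcp_rot: [[-0.003, 1.0, -0.005], [0.0, -0.005, -1.0], [-1.0, -0.003, -0.0]]
wrist_force: [0.1, 0.4, 0.5]
grip_width: 1.001
```

```bash
python3 - <<'E'
from h import *
go([310,-350,200],-90)
E
```

```text
t 12.75 pos [ 458.  -152.4  203.6] yaw -90.31 F [0.1  0.39 0.54] w 1.001
shift [ 0.0132 -0.4899  0.6612] turn [-0.0034 -0.0003  0.0019]
```

Request:
{"op": "jog_arm", "data": {
  "plan": [
    [[0.01, -0.04, 0.06], [-0.003, 0, 0.002], -1],
    [[0.01, -0.12, 0.16], [-0.003, 0, 0.002], -1],
    [[0.01, -0.22, 0.3], [-0.003, 0, 0.002], -1],
    [[0.01, -0.32, 0.44], [-0.003, 0, 0.002], -1],
    [[0.01, -0.41, 0.56], [-0.003, 0, 0.002], -1],
    [[0.01, -0.47, 0.64], [-0.003, 0, 0.002], -1],
    [[0.013, -0.49, 0.661], [-0.003, 0, 0.002], -1],
    [[0.013, -0.49, 0.661], [-0.003, 0, 0.002], -1],
    [[0.013, -0.49, 0.661], [-0.003, 0, 0.002], -1]
  ]
}}

```text
time: 13.65
position: [311.5, -348.0, 199.5]
tcp_rot: [[0.0, 1.0, 0.002], [0.002, 0.002, -1.0], [-1.0, 0.0, -0.002]]
wrist_force: [-0.0, -0.2, -0.5]
grip_width: 1.001
```

```bash
python3 - <<'E'
from h import *
go([310,-350,200],-90)
snap('wrist','w8')
E
```

```text
t 13.65 pos [ 311.5 -348.   199.5] yaw -89.87 F [-0.03 -0.17 -0.49] w 1.001
shift [-0.0015 -0.005   0.0065] turn [ 0.0014 -0.0013 -0.0001]
```

View pics/w8.png

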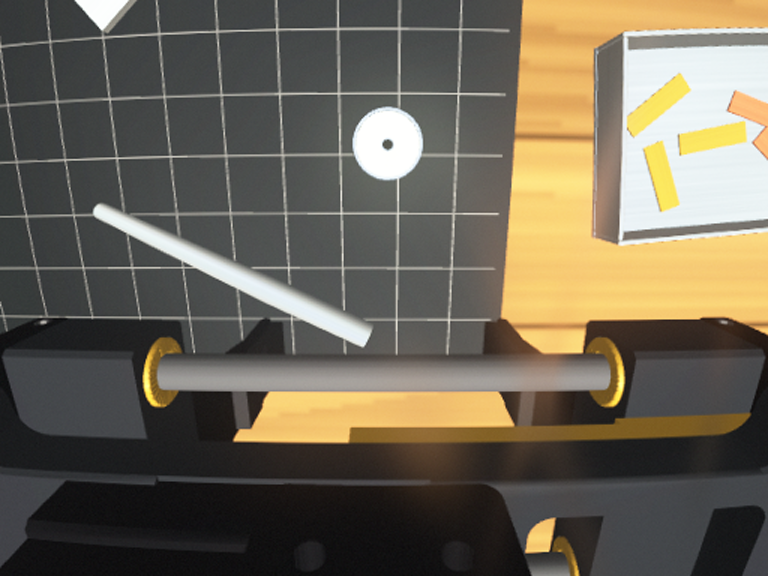

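```bash
python3 - <<'E'
from h import *
d=load('w8'); g=cv2.imread('pics/w8_raw.png',0); s=read_state(); R=s['tcp_rot']
c=big(g,140,(225,60,295,130)); e=cv2.fitEllipse(c); P=onz(d,[e[0]],90)[0]; print(e,P,R.T@(P-s['position']), e[1])
go([P[0],P[1]-0.8,120],-90)
E
```

```text
((254.6787872314453, 90.1544418334961), (66.33792877197266, 75.1488265991211), 51.968502044677734) [ 407.49162946 -345.62445628   90.        ] [109.74908069  95.8126619   -1.95473839] (66.33792877197266, 75.1488265991211)
t 13.7 pos [ 311.7 -348.   199.7] yaw -89.83 F [ 0.14 -0.13 -0.25] w 0.999
shift [ 0.2658  0.3194 -0.004 ] turn [ 0.0019 -0.0009 -0.0001]
```

```bash
python3 - <<'E'
from h import *
d=load('w8'); g=cv2.imread('pics/w8_raw.png',0); s=read_state(); R=s['tcp_rot']
m=((g>185)*255).astype(np.uint8); k=np.ones((7,7),np.uint8); m=cv2.morphologyEx(m,cv2.MORPH_OPEN,k)
c=big(m,100,(225,60,290,130)); e=cv2.fitEllipse(c); P=onz(d,[e[0]],90)[0]; print(e,P,R.T@(P-s['position']))
h=blobc(g,258.5,96,4,1);print(h,onz(d,[h],88))
go([P[0],P[1]-0.8,120],-90)
E
```

```text
((258.0647888183594, 95.29354095458984), (45.7977180480957, 47.31146240234375), 0.13580341637134552) [ 402.74679542 -348.90300992   90.        ] [109.74315582  91.05826063   1.30992047]
[257.98506289  95.84067086] [[ 402.38978083 -348.8442239    88.        ]]
t 13.7 pos [ 311.7 -348.   199.7] yaw -89.83 F [ 0.14 -0.13 -0.25] w 0.999
shift [0.2658 0.3035 0.0069] turn [ 0.0019 -0.0009 -0.0001]
```

Request:
{"op": "jog_arm", "data": {
  "plan": [
    [[0.02, 0.05, 0.003], [0.002, 0, 0], -1],
    [[0.06, 0.14, 0.007], [0.002, -0.001, 0], -1],
    [[0.12, 0.24, 0.007], [0.002, -0.001, 0], -1],
    [[0.18, 0.29, 0.007], [0.002, -0.001, 0], -1],
    [[0.22, 0.3035, 0.007], [0.002, -0.001, 0], -1],
    [[0.24, 0.3035, 0.007], [0.002, -0.001, 0], -1],
    [[0.3, 0.3035, 0.007], [0.002, -0.001, 0], -1],
    [[0.37, 0.3035, 0.007], [0.002, -0.001, 0], -1],
    [[0.44, 0.3035, 0.007], [0.002, -0.001, 0], -1],
    [[0.49, 0.3035, 0.007], [0.002, -0.001, 0], -1],
    [[0.509, 0.3035, 0.007], [0.002, -0.001, 0], -1],
    [[0.509, 0.3035, 0.007], [0.002, -0.001, 0], -1],
    [[0.509, 0.3035, 0.007], [0.002, -0.001, 0], -1]
  ]
}}

```text
time: 15.0
position: [403.1, -350.1, 48.0]
tcp_rot: [[0.001, 1.0, -0.001], [-0.001, -0.001, -1.0], [-1.0, 0.001, 0.001]]
wrist_force: [-0.1, 0.4, 1.1]
grip_width: 1.001
```

```bash
python3 - <<'E'
from h import *
go([402.7,-349.7,47],-90)
print(read_state()['tcp_rot'].round(4))
snap('wrist','w9')
E
```

```text
t 15.0 pos [ 403.1 -350.1   48. ] yaw -90.03 F [-0.13  0.39  1.12] w 1.001
shift [ 0.0033 -0.0013 -0.0014] turn [-0.0004  0.0007 -0.0008]
[[ 1.3e-03  1.0e+00 -6.0e-04]
 [-1.1e-03 -6.0e-04 -1.0e+00]
 [-1.0e+00  1.3e-03  1.1e-03]]
```

View pics/w9.png

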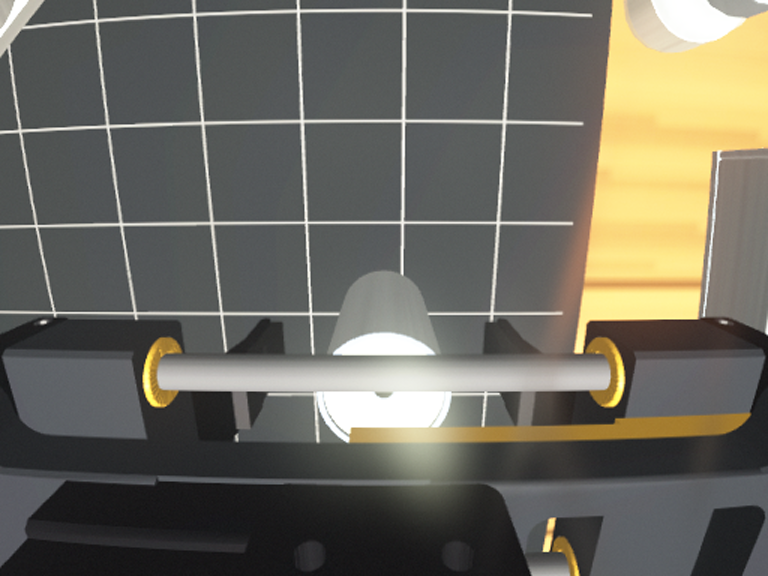

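Request:
{"op": "jog_arm", "data": {
  "plan": [
    [[0, 0, 0], [0, 0, 0], -0.5],
    [[0, 0, 0], [0, 0, 0], -0.2],
    [[0, 0, 0], [0, 0, 0], 0],
    [[0, 0, 0], [0, 0, 0], 0.3],
    [[0, 0, 0], [0, 0, 0], 1],
    [[0, 0, 0], [0, 0, 0], 1],
    [[0, 0, 0], [0, 0, 0], 1],
    [[0, 0, 0], [0, 0, 0], 1],
    [[0, 0, 0], [0, 0, 0], 1],
    [[0, 0, 0], [0, 0, 0], 1]
  ],
  "newtons": 40
}}

```text
time: 16.05
position: [403.3, -350.2, 48.2]
tcp_rot: [[0.002, 1.0, -0.001], [-0.001, -0.001, -1.0], [-1.0, 0.002, 0.001]]
wrist_force: [0.6, -0.3, 0.6]
grip_width: 0.503
```

Request:
{"op": "jog_arm", "data": {
  "plan": [
    [[-0.02, 0, 0], [0, 0, 0], 1],
    [[-0.06, 0, 0], [0, 0, 0], 1],
    [[-0.14, 0, 0], [0, 0, 0], 1],
    [[-0.24, 0, 0], [0, 0, 0], 1],
    [[-0.34, 0, 0], [0, 0, 0], 1],
    [[-0.44, 0, 0], [0, 0, 0], 1],
    [[-0.54, 0, 0], [0, 0, 0], 1],
    [[-0.6, 0, 0], [0, 0, 0], 1],
    [[-0.62, 0, 0], [0, 0, 0], 1],
    [[-0.62, 0, 0], [0, 0, 0], 1]
  ]
}}

```text
time: 17.05
position: [403.2, -350.1, 235.1]
tcp_rot: [[0.003, 1.0, -0.0], [-0.003, -0.0, -1.0], [-1.0, 0.003, 0.003]]
wrist_force: [0.4, -0.8, -3.6]
grip_width: 0.509
```

```bash
python3 - <<'E'
from h import *
go([530,-130,235],-90)
snap('wrist','w10'); snap('side','s10')
E
```

```text
t 17.05 pos [ 403.2 -350.1  235.1] yaw -90.02 F [ 0.37 -0.76 -3.56] w 0.509
shift [-3.000e-04  4.223e-01 -7.338e-01] turn [-0.0003  0.0016 -0.0018]
```

View pics/w10.png

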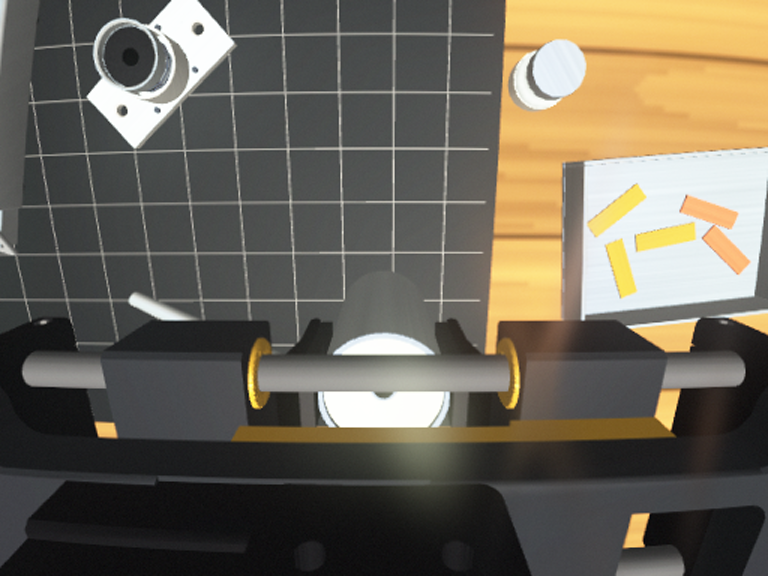

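View pics/s10.png

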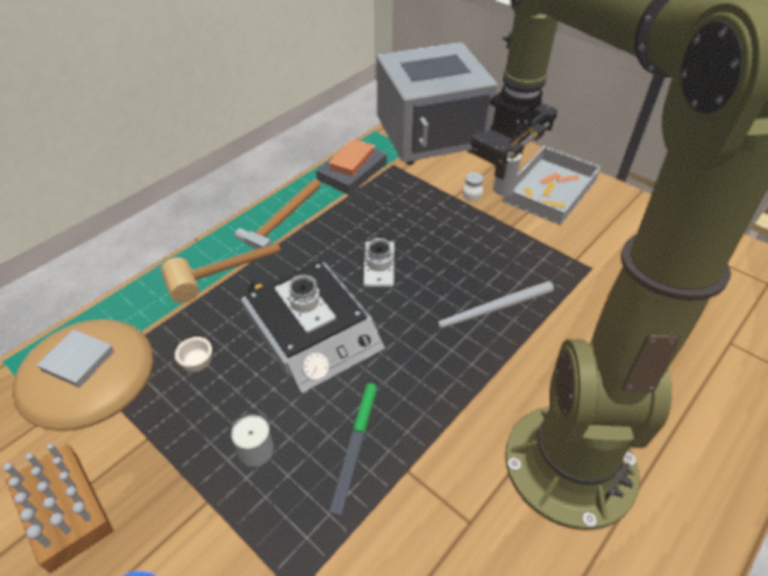

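```bash
python3 - <<'E'
from h import *
d=load('w10'); g=cv2.imread('pics/w10_raw.png'); s=read_state(); R=s['tcp_rot']; z=s['position'][2]
cv2.imwrite('pics/w10c.png',cv2.resize(g[170:290,195:315],None,fx=6,fy=6,interpolation=cv2.INTER_CUBIC))
T=lambda u,v,h:(R.T@(onz(d,[((u+.5)/1.5-.5,(v+.5)/1.5-.5)],z+h)[0]-s['position'])).round(2)
print('rim far',T(383,332,42),'hole',T(383,393,40),'foot far',T(384,271,-48),'rim L/R',T(318,397,42),T(449,397,42))
E
```

```text
rim far [-42.    22.15  -0.97] hole [-40.    -1.2   -0.96] foot far [48.   21.63 -0.21] rim L/R [-42.    -1.62 -23.13] [-42.    -1.68  21.58]
```

View pics/w10c.png

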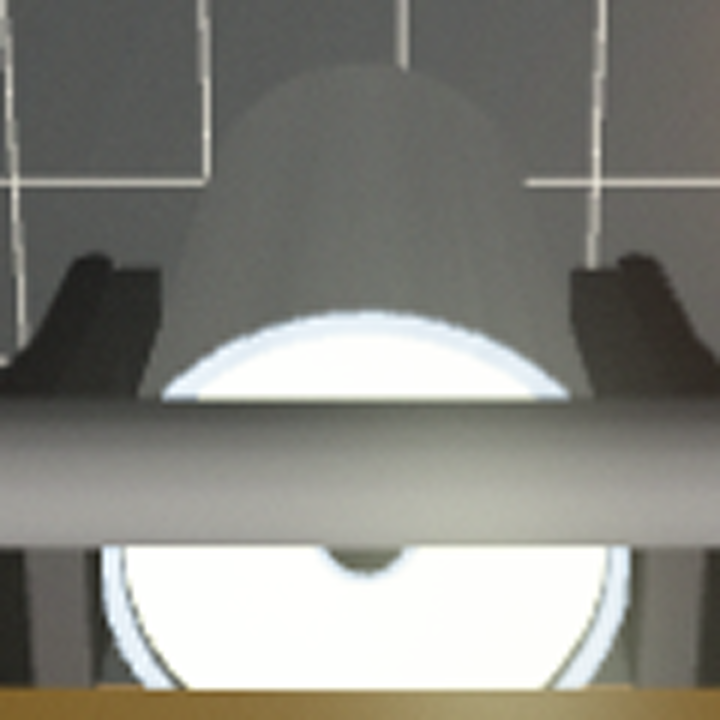

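Request:
{"op": "jog_arm", "data": {
  "plan": [
    [[0, 0.02, -0.05], [0, 0, 0], 1],
    [[0, 0.06, -0.13], [0, 0, 0], 1],
    [[0, 0.1, -0.24], [0, 0, 0], 1],
    [[0, 0.14, -0.36], [0, 0, 0], 1],
    [[0, 0.18, -0.48], [0, 0, 0], 1],
    [[0, 0.2, -0.6], [0, 0.002, -0.002], 1],
    [[0, 0.2, -0.72], [0, 0.002, -0.002], 1],
    [[0, 0.2, -0.83], [0, 0.002, -0.002], 1],
    [[0, 0.2, -0.9], [0, 0.002, -0.002], 1],
    [[0, 0.2, -0.93], [0, 0.002, -0.002], 1],
    [[0, 0.2, -0.93], [0, 0.002, -0.002], 1]
  ]
}}

```text
time: 18.25
position: [462.1, -68.7, 232.4]
tcp_rot: [[-0.004, 1.0, 0.003], [0.003, 0.003, -1.0], [-1.0, -0.004, -0.003]]
wrist_force: [-0.5, -0.0, -3.4]
grip_width: 0.502
```

Request:
{"op": "jog_arm", "data": {
  "plan": [
    [[0, 0, -0.05], [0, 0, 0], 1],
    [[0, 0, -0.13], [0, 0, 0], 1],
    [[0, 0, -0.24], [0, 0, 0], 1],
    [[0, 0, -0.36], [0, 0, 0], 1],
    [[0, 0, -0.45], [0, 0, 0], 1],
    [[0, 0, -0.5], [0, 0, 0], 1],
    [[0, 0, -0.517], [0, 0, 0], 1],
    [[0, 0, -0.517], [0, 0, 0], 1],
    [[0, 0, -0.517], [0, 0, 0], 1],
    [[0, 0, -0.517], [0, 0, 0], 1]
  ]
}}

```text
time: 19.25
position: [461.8, 84.9, 232.8]
tcp_rot: [[-0.004, 1.0, 0.0], [0.003, 0.0, -1.0], [-1.0, -0.004, -0.003]]
wrist_force: [0.1, -0.5, -3.3]
grip_width: 0.51
```

```bash
python3 - <<'E'
from h import *
go([571.1,83.8,175],-90)
snap('wrist','w11')
E
```

```text
t 19.25 pos [461.8  84.9 232.8] yaw -89.99 F [ 0.11 -0.49 -3.25] w 0.51
shift [0.1909 0.3651 0.0042] turn [ 0.0001 -0.0019  0.0028]
```

View pics/w11.png

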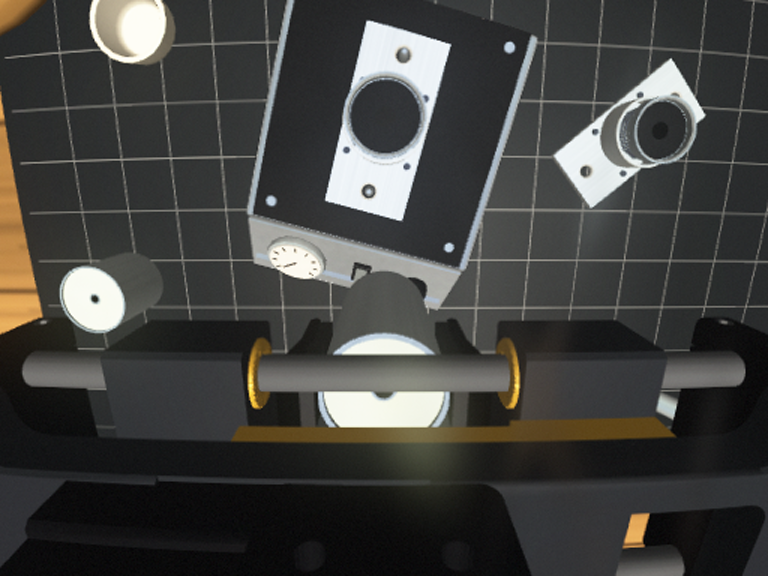

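```bash
python3 - <<'E'
from h import *
d=load('w11'); im=cv2.imread('pics/w11_raw.png'); g=im[:,:,1]; s=read_state(); R=s['tcp_rot']
cv2.imwrite('pics/w11c.png',cv2.resize(im[40:115,220:295],None,fx=9,fy=9,interpolation=cv2.INTER_CUBIC))
T=lambda p,h:(R.T@(onz(d,[p],h)[0]-s['position'])).round(2)
n=blobc(g,402.5/1.5,55/1.5,5,1); f=blobc(g,369/1.5,191/1.5,5,1)
print('holes',n,f,T(n,68),T(f,68),(T(n,68)+T(f,68))/2)
m=((g<100)*255).astype(np.uint8); m[:50]=0; m[106:]=0; m[:,:231]=0; m[:,282:]=0
nn,l,st,c=cv2.connectedComponentsWithStats(m); k=l[77,257]; mm=((l==k)*255).astype(np.uint8)
cc=max(cv2.findContours(mm,0,cv2.CHAIN_APPROX_NONE)[0],key=cv2.contourArea); e=cv2.fitEllipse(cc); print(e, T(e[0],118),T(e[0],110),st[k])
E
```

```text
holes [268.13854756  36.97438398] [245.1271704  127.02370974] [164.08 158.22  13.17] [164.59  59.22 -13.21] [ 1.64335e+02  1.08720e+02 -2.00000e-02]
((256.3121032714844, 77.10822296142578), (45.74267578125, 48.0538215637207), 0.6173986792564392) [114.33 108.53  -0.15] [ 1.2233e+02  1.0964e+02 -1.2000e-01] [ 233   53   47   49 1792]
```

View pics/w11c.png

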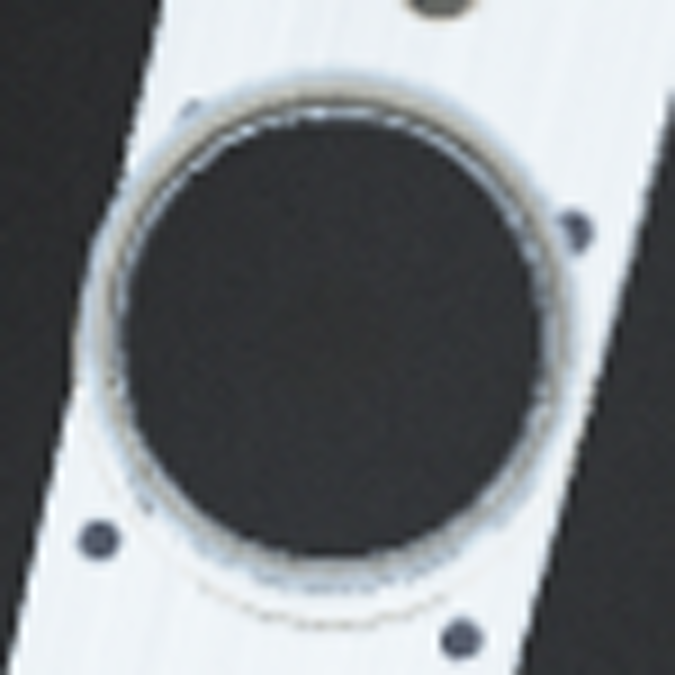

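Request:
{"op": "jog_arm", "data": {
  "plan": [
    [[0, 0.05, 0.001], [0, 0, 0], 1],
    [[0.01, 0.14, 0.002], [0, -0.002, 0.003], 1],
    [[0.03, 0.24, 0.004], [0, -0.002, 0.003], 1],
    [[0.07, 0.32, 0.004], [0, -0.002, 0.003], 1],
    [[0.12, 0.36, 0.004], [0, -0.002, 0.003], 1],
    [[0.16, 0.365, 0.004], [0, -0.002, 0.003], 1],
    [[0.185, 0.365, 0.004], [0, -0.002, 0.003], 1],
    [[0.191, 0.365, 0.004], [0, -0.002, 0.003], 1],
    [[0.191, 0.365, 0.004], [0, -0.002, 0.003], 1],
    [[0.191, 0.365, 0.004], [0, -0.002, 0.003], 1]
  ]
}}

```text
time: 20.3
position: [571.1, 84.1, 176.0]
tcp_rot: [[0.002, 1.0, 0.0], [-0.001, 0.0, -1.0], [-1.0, 0.002, 0.001]]
wrist_force: [0.3, 0.6, -3.8]
grip_width: 0.509
```

```bash
python3 - <<'E'
from h import *
go([571.0,83.8,158],-90); print(read_state()['tcp_rot'].round(4)[:,0])
snap('wrist','w12'); snap('side','s12'); 
a=cv2.imread('pics/w12_raw.png'); b=cv2.imread('pics/s12_raw.png')
cv2.imwrite('pics/c12.png',np.hstack([cv2.resize(a[130:260,190:320],(520,520),interpolation=cv2.INTER_CUBIC)[:, :400],cv2.resize(b[120:250,160:260],(400,520),interpolation=cv2.INTER_CUBIC)]))
cv2.imwrite('pics/c12.png',np.hstack([cv2.resize(a[140:270,205:305],(400,520),interpolation=cv2.INTER_CUBIC),cv2.resize(b[120:250,160:260],(400,520),interpolation=cv2.INTER_CUBIC)]))
E
```

```text
t 20.3 pos [571.1  84.1 176. ] yaw -89.97 F [ 0.28  0.57 -3.83] w 0.509
shift [ 0.06   -0.0005  0.0011] turn [ 0.0003  0.0004 -0.0012]
[ 1.8e-03 -6.0e-04 -1.0e+00]
```

View pics/c12.png

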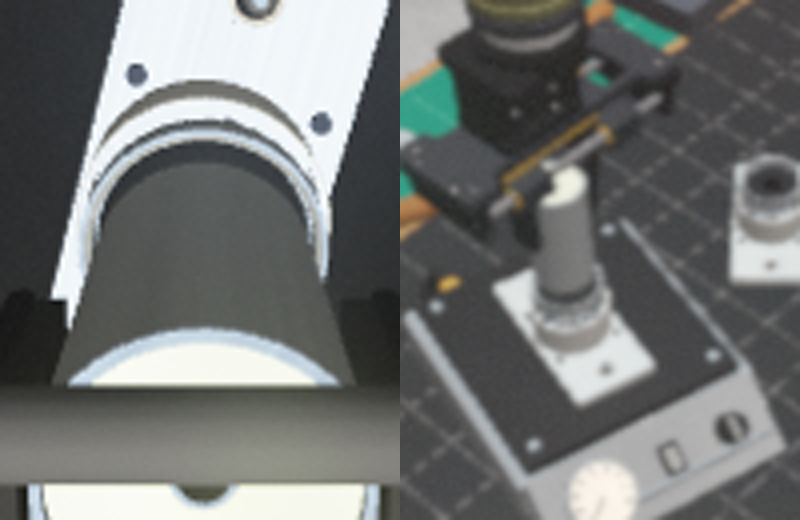

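Request:
{"op": "jog_arm", "data": {
  "plan": [
    [[0.01, 0, 0], [0, 0, 0], 1],
    [[0.02, 0, 0], [0, 0, 0], 1],
    [[0.03, 0, 0], [0, 0, 0], 1],
    [[0.04, 0, 0], [0, 0, 0], 1],
    [[0.047, 0, 0], [0, 0, 0], 1],
    [[0.047, 0, 0], [0, 0, 0], 1]
  ]
}}

```text
time: 21.0
position: [571.0, 84.1, 161.3]
tcp_rot: [[0.001, 1.0, 0.0], [-0.0, 0.0, -1.0], [-1.0, 0.001, 0.0]]
wrist_force: [-0.0, 0.7, -4.2]
grip_width: 0.503
```

```bash
python3 - <<'E'
from h import *
go([571.0,83.8,158],-90)
snap('wrist','w13'); snap('side','s13'); 
a=cv2.imread('pics/w13_raw.png'); b=cv2.imread('pics/s13_raw.png')
cv2.imwrite('pics/c13.png',np.hstack([cv2.resize(a[140:270,205:305],(400,520),interpolation=cv2.INTER_CUBIC),cv2.resize(b[120:250,160:260],(400,520),interpolation=cv2.INTER_CUBIC)]))
E
```

```text
t 21.0 pos [571.   84.1 161.3] yaw -89.97 F [-0.04  0.74 -4.16] w 0.503
shift [ 0.0111 -0.      0.001 ] turn [ 0.0003  0.0003 -0.0006]
```

View pics/c13.png

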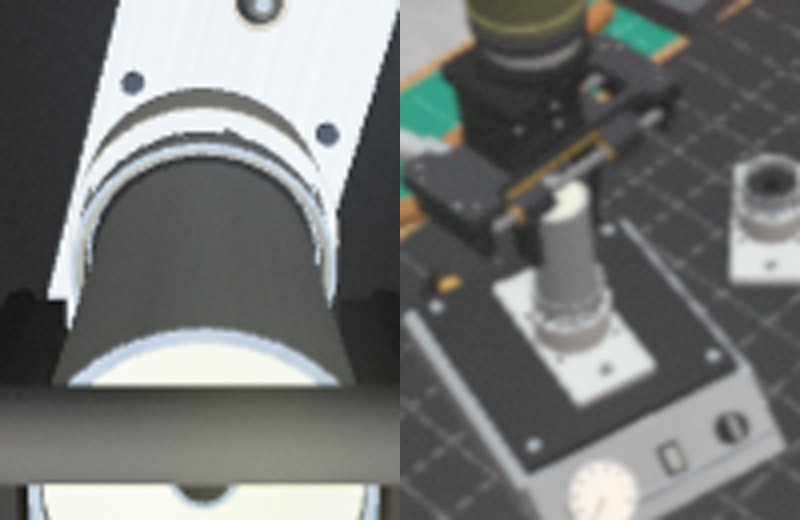

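Request:
{"op": "jog_arm", "data": {
  "plan": [
    [[0.003, 0, 0], [0, 0, 0], 1],
    [[0.006, 0, 0], [0, 0, 0], 1],
    [[0.009, 0, 0], [0, 0, 0], 1],
    [[0.012, 0, 0], [0, 0, 0], 1],
    [[0.014, 0, 0], [0, 0, 0], 1],
    [[0.014, 0, 0], [0, 0, 0], 1],
    [[0.014, 0, 0], [0, 0, 0], 1]
  ]
}}

```text
time: 21.8
position: [571.4, 84.2, 158.2]
tcp_rot: [[0.002, 1.0, 0.001], [-0.001, 0.001, -1.0], [-1.0, 0.002, 0.001]]
wrist_force: [-1.1, -0.0, 2.6]
grip_width: 0.51
```

Request:
{"op": "jog_arm", "data": {
  "plan": [
    [[0, 0, 0], [0, 0, 0], 1],
    [[0, 0, 0], [0, 0, 0], 1],
    [[0.004, 0, 0], [0, 0, 0], 1],
    [[0.008, 0, 0], [0, 0, 0], 1],
    [[0.012, 0, 0], [0, 0, 0], 1],
    [[0.016, 0, 0], [0, 0, 0], 1],
    [[0.02, 0, 0], [0, 0, 0], 1],
    [[0.024, 0, 0], [0, 0, 0], 1],
    [[0.028, 0, 0], [0, 0, 0], 1],
    [[0.032, 0, 0], [0, 0, 0], 1],
    [[0.034, 0, 0], [0, 0, 0], 1],
    [[0.034, 0, 0], [0, 0, 0], 1],
    [[0.034, 0, 0], [0, 0, 0], 1]
  ],
  "newtons": 50
}}

```text
time: 23.1
position: [571.6, 84.2, 149.2]
tcp_rot: [[0.003, 1.0, 0.0], [-0.001, 0.0, -1.0], [-1.0, 0.003, 0.001]]
wrist_force: [-4.9, -0.9, 9.8]
grip_width: 0.509
```

```bash
python3 - <<'E'
from h import *
go([571.0,83.8,146],-90); print(read_state()['tcp_rot'].round(4)[:,0])
E
```

```text
t 23.1 pos [571.6  84.2 149.2] yaw -89.98 F [-4.92 -0.93  9.84] w 0.509
shift [ 0.0105 -0.0019  0.0014] turn [ 0.0003  0.0007 -0.0017]
[ 0.0027 -0.0011 -1.    ]
```

Request:
{"op": "jog_arm", "data": {
  "plan": [
    [[0.004, -0.001, 0], [0, 0, 0], 1],
    [[0.008, -0.002, 0], [0, 0, 0], 1],
    [[0.012, -0.002, 0], [0, 0, 0], 1],
    [[0.014, -0.002, 0], [0, 0, 0], 1],
    [[0.014, -0.002, 0], [0, 0, 0], 1],
    [[0.014, -0.002, 0], [0, 0, 0], 1]
  ]
}}

```text
time: 23.7
position: [571.5, 84.3, 146.6]
tcp_rot: [[0.004, 1.0, 0.0], [-0.002, 0.0, -1.0], [-1.0, 0.004, 0.002]]
wrist_force: [-4.9, -0.7, 11.2]
grip_width: 0.508
```

```bash
python3 - <<'E'
from h import *
go([571.0,83.8,146],-90); print(read_state()['tcp_rot'].round(4)[:,0])
snap('wrist','w14'); snap('side','s14'); 
a=cv2.imread('pics/w14_raw.png'); b=cv2.imread('pics/s14_raw.png')
cv2.imwrite('pics/c14.png',np.hstack([cv2.resize(a[140:270,205:305],(400,520),interpolation=cv2.INTER_CUBIC),cv2.resize(b[120:250,160:260],(400,520),interpolation=cv2.INTER_CUBIC)]))
E
```

```text
t 23.7 pos [571.5  84.3 146.6] yaw -89.98 F [-4.87 -0.67 11.17] w 0.508
shift [ 0.002  -0.0017  0.0015] turn [ 0.0002  0.001  -0.0026]
[ 0.0041 -0.0016 -1.    ]
```

View pics/c14.png

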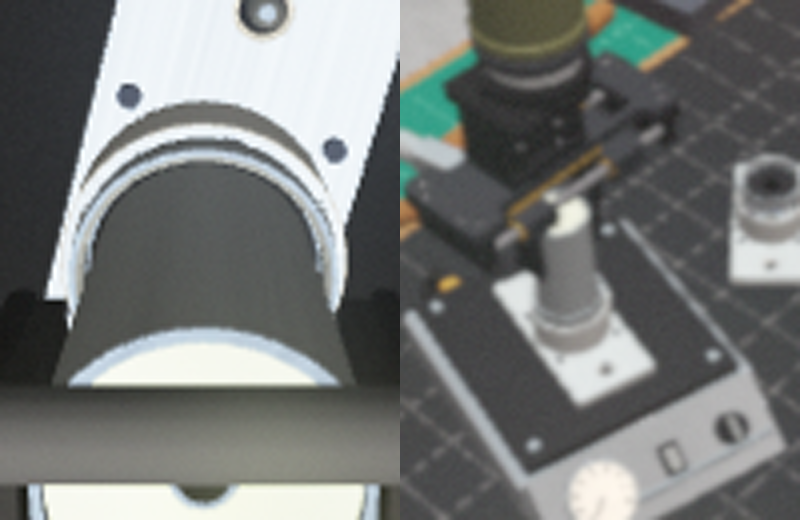

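Request:
{"op": "jog_arm", "data": {
  "plan": [
    [[0.004, -0.001, 0], [0, 0, 0], 1],
    [[0.008, -0.002, 0.001], [0, 0.001, -0.002], 1],
    [[0.01, -0.002, 0.001], [0, 0.001, -0.002], 1],
    [[0.01, -0.002, 0.001], [0, 0.001, -0.002], 1],
    [[0.01, -0.002, 0.001], [0, 0.001, -0.002], 1],
    [[0.01, -0.002, 0.001], [0, 0.001, -0.002], 1]
  ]
}}

```text
time: 24.4
position: [571.6, 84.2, 146.1]
tcp_rot: [[0.003, 1.0, 0.0], [-0.001, 0.0, -1.0], [-1.0, 0.003, 0.001]]
wrist_force: [-6.3, -1.3, 15.7]
grip_width: 0.506
```

```bash
python3 - <<'E'
from h import *
go([571.0,83.8,146],-90); print(read_state()['tcp_rot'].round(4)[:,0])
snap('wrist','w15'); snap('side','s15'); d=snap('top','t15')
go([571.0,83.8,146],-90)
a=cv2.imread('pics/w15_raw.png'); b=cv2.imread('pics/s15_raw.png')
cv2.imwrite('pics/c15.png',np.hstack([cv2.resize(a[140:270,205:305],(400,520),interpolation=cv2.INTER_CUBIC),cv2.resize(b[120:250,160:260],(400,520),interpolation=cv2.INTER_CUBIC)]))
E
```

```text
t 24.4 pos [571.6  84.2 146.1] yaw -89.98 F [-6.28 -1.33 15.7 ] w 0.506
shift [ 0.0004 -0.0021  0.0014] turn [ 0.0002  0.0004 -0.0019]
[ 3.e-03 -6.e-04 -1.e+00]
t 24.55 pos [571.6  84.2 146.1] yaw -89.98 F [-4.81 -1.09 15.11] w 0.51
shift [ 0.0004 -0.0021  0.0014] turn [ 0.0003  0.0004 -0.0019]
```

View pics/c15.png

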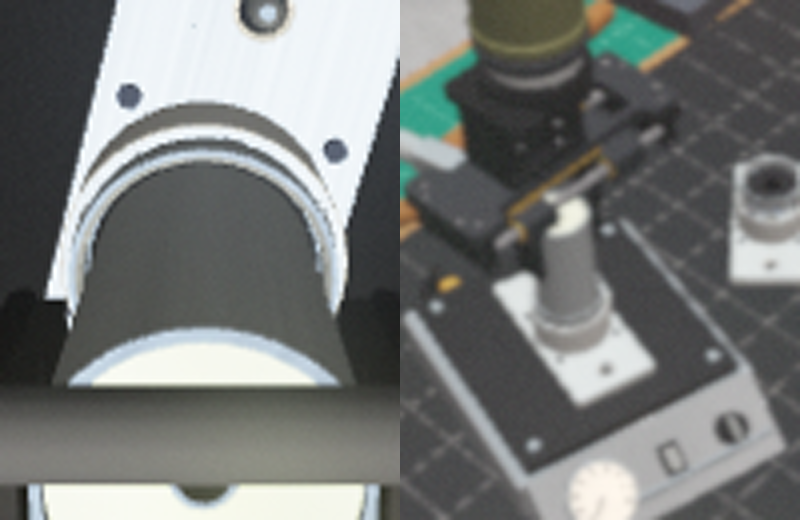

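View pics/s15.png

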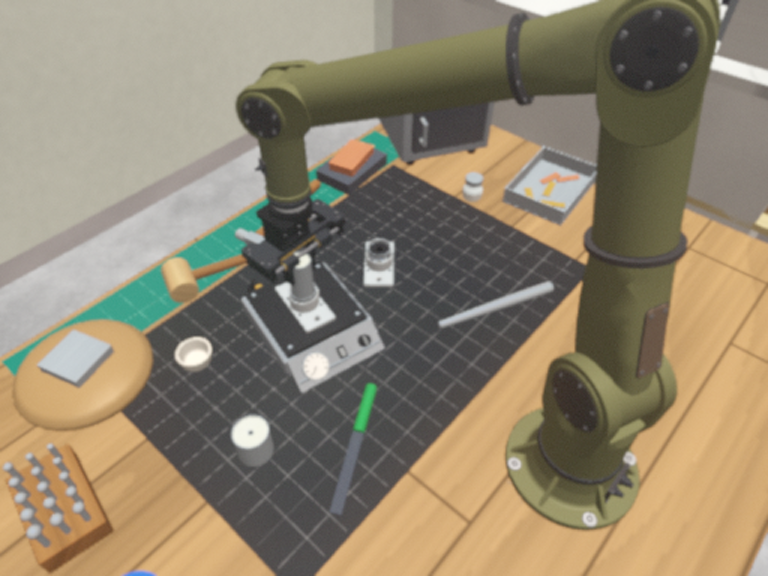

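The ring is at its stop: on the last press the TCP moved only 0.5 mm while the push rose from about 15 to 19.5 N. The flask's rim hasn't shifted in the fingers, and the cradle is still on both pegs.

```bash
python3 -c "
from rig import *
print(hand_in()); s=read_state(); print(s['time'],s['position'],s['wrist_force'],s['grip_width'])"
```

```text
the job is handed in; nothing more can be done
None
the job is handed in; nothing more can be done
```

I set the farther of the two cradles on the pegs and released it. Then I lowered the narrow flask into its ring and pressed it down to the stop. I handed in at about 24.6 s with the flask still gripped and pressed; `hand_in` reports no verdict.

Last checks before handing in:
- **Cradle:** it was resting on the deck with both pegs through its holes after release. The far peg hole still looked the same under the press.
- **Ring:** the TCP dropped 12 mm from first contact (158.2 to 146.1 mm). The wrist force was +15 N, so about 19 N on the ring once the flask's weight is added, above the 15.4 N the spring gives at its stop.
- **Flask:** upright to about 0.2°, judged from the tool's tilt, and held at 50 N with no visible slip.
- **Other things:** they look unmoved in the last side view; I did not measure them.

Two readings did not agree perfectly. The top and wrist cameras differed by about 3 mm in y, so I worked from the wrist camera and corrected its 0.8 mm sideways offset, seen on the held parts. A side force of about 5 N also remained while pressing, probably from the arm flexing.

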